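Shut, pin and hold a casting mould ready for pouring

TASK

Get the hinged casting mould ready for me to pour: turn the gate lever on its scale from shut to half open (45 degrees), swing the loose mould half fully shut against the fixed one, and push the lock pin from the tool block down through the aligned knuckles until its collar rests on them. The pin has some play, so then reach over the mould from above, pinch both halves firmly together across the seam and finish like that, still squeezing them shut. Leave the knock-out rod in its hole and everything else where it stands.

Things in the scene. Friction and masses are not known exactly. Their poses are not given: they have to be found in the camera images.
- mould_base: dark steel base plate, 172 x 163 x 12 mm, bolted down, carries the mould. Origin on the bench, in the seam (parting plane) of the mould. +x runs along the seam from the hinge to the lock knuckles; +y from the seam to the fixed half and on to the gate cock and a small steel pouring cup; z up. A pipe at z 30 mm joins fixed half and cock
- fixed_half: fixed aluminium mould half, same frame as the base plate: block x -50..48, y 0..22, z 14..92 mm, with two lock knuckles. The loose half mirrors it (y -22..0 when shut), so 44 mm across both at the squeeze. Each has three half-round upright 16 mm cavities in its inner face
- fixed_face (a point): point on the outer face of the fixed half, 12 mm below its top edge and 56 mm before the lock knuckles (base plate frame x 20, y 22, z 80 mm): one side of the final squeeze
- swing_half (a joint): angle of the loose mould half about its upright hinge: 0 = shut against the fixed half (hard stop), grows as it opens toward -y of the base plate (clockwise from above), up to 1.4 rad. The hinge is stiff (0.12 N m): it stays where it is left, and about 1 N at the free end moves it
- swing_face (a point): point on the outer face of the loose half, moves with it: 82 mm from the hinge axis along the half, 12 mm below its top edge; when shut it lies opposite fixed_face, 44 mm from it. The frame turns with the half: +x from hinge to free end, +y from the outer face to the inner face (the way to push it shut)
- hinge_axis (a point): top of the upright hinge axis of the loose half, in the seam plane at the near end (base plate x -62, y 0, z 92 mm); lock_hole is 138 mm from it
- lock_hole (a point): centre of the mouth of the upper lock knuckle, z 66 mm, 28 mm beyond the blocks at the far end of the seam. Three knuckles, 26 mm outer diameter, 12.4 mm upright holes: fixed (z 54..66), loose half's (39.5..52.5), fixed (26..38); they line up only when the loose half is shut
- gate_lever (a joint): angle of the gate cock's lever about its upright axis: 0 = shut (lever along +y of the base plate, away from the mould), pi/2 = fully open (along -x), counter-clockwise from above. Quadrant plate under it with long marks at 0, 45, 90 degrees, short ones every 15. It stays where it is left (friction 0.07 N m)
- lever_knob (a point): middle of the upright black knob at the lever's end, 58 mm from the lever's axis: 16 mm diameter, z 54..87 mm, centre at z 72 mm; the bar below the knob is 10 mm wide, its top at z 55 mm; the quadrant plate's top is at z 48.5 mm
- gate_axis (a point): axis of the gate lever at the height of lever_knob
- pin_grip (a point): lock pin, steel, upright in one of the tool block's holes: grip point on its ringed cylindrical head, 16 mm diameter, 25 mm above the underside of its collar. The head reaches 13 mm above this point and 21 mm below, to the collar (22 mm diameter, 4 mm thick). Shank 10 mm diameter, 49 mm long, tapered to 4 mm at the tip; 60 g
- pin_tip (a point): lower end of the lock pin, 74 mm below pin_grip
- tool_block: grey plastic block 124 x 46 x 55 mm, fixed, origin at the centre of its underside; two upright 12.4 mm holes through it at x -38 and +38 mm of its frame. The collars of pin and rod rest on its top
- rod_top (a point): knock-out rod that stands in the other hole: thin 8 mm stem with a flat 18 mm disc at the top, 48 mm above the block; not needed. This point is in the disc, 44 mm above the block
- flask: stoppered conical flask, 68 x 68 x 137 mm, bystander, origin under its centre
- vial_a: screw-cap vial, 24 mm diameter, 58 mm high, bystander, origin under its centre
- vial_b: screw-cap vial, 24 mm diameter, 58 mm high, bystander, origin under its centre
- beaker: tall glass beaker, 67 mm diameter, 106 mm high, bystander, origin under its centre

How it is judged:
By the outcome, as a careful person would: the job done as asked, in the order asked, and still so for the second after the job is handed in, while the arm keeps its last pose, push and grip.
It also fails if it takes over 72 s, if anything falls off the work surface, if the arm or the gripper's body presses on something with over 40 N, if the wrist force passes 120 N, or if a joint passes its speed limit or range.

ROBOT

A 6-joint arm with a two-finger parallel gripper is mounted at the origin on a cart in front of the work surface, level with it; the furniture and walls round the work are solid. World frame = base frame: x ahead of the robot, y to its left, z up, the work surface at z = 0. Lengths are in m, angles in rad, forces in N, time in s.
With the tool pointing down it reaches from about 0.4 to 0.825 m from the base axis. Payload 7 kg.
Tool frame: the origin (TCP) lies midway between the tips of the shut fingers; the grasp point (between the pads) lies 19 mm behind it; y points along the fingers, z is the direction in which the jaws open and shut, and the axes are right-handed (so a half turn about y gives the same grasp; the last joint's range is limited). The gripper opens to 88 mm and grips with 3 to 60 N. Pads are 19 mm wide; open, the fingers measure 130 mm over their backs; the gripper's body (78 mm by 193 mm) begins 47 mm behind the grasp point.
Start: joints at [1.625, 0.359, 0.012, 0, -1.224, -0.288], TCP at [0.156, 0.657, 0.227] pointing down, gripper open.
Joint ranges: [-3.07, 3.07], [-1.43, 2.12], [-1.02, 1.25], [-3.03, 1.67], [-3.05, -0], [-3.03, 3.03]. Speed limits (rad/s): [2.39, 2.39, 3.01, 3.14, 3.14, 3.14].

INTERFACE

Orientations are given as [roll, pitch, yaw] about the fixed x, y, z axes, in that order (R = Rz(yaw) Ry(pitch) Rx(roll)).
In Python, from station import arm gives the robot as it stands.
- The arm moves only by the tool move_arm, never from a script. Its argument "deltas" is a list of rows, each an object with "dp": the shift along the tool's x, y, z in mm, a list of three; "rotation": the turn, a rotation vector about the tool's x, y, z in degrees, a list of three. A call has 1 to 5 rows; each row shifts and turns the pose as measured when the row begins, along the tool's axes as they then stand; what a row does not reach is not made up. A row lasts 1/12 s, in which the tool goes at most 41.7 mm and 7.16 degrees, less where a joint would pass 70% of its speed; a pose out of reach is approached as far as the arm can. A call is refused whole if a number of a shift passes 41.7 or a number of a turn 7.16, either way. A call with a gripper value outside its range is refused whole. "jaw" is the closure in counts, from 0 (fully open) to 255 (shut), set as the call begins (left out, the last holds). The fingers move at their own pace and stop on an object; "squeeze" is the grip in N (left out, the last holds). Time passes only in rows, so rows that do not move let the fingers close. It gives the time, the measured TCP pose, the force and the opening at its end, in the units of the state.
- arm.get_state(): the state, without advancing time (a new reading comes with each control period).
- arm.grab_frame(name): name is "side" or "top" or "wrist"; returns a dict with "pixels" (400x640x3 uint8, red, green, blue), "z_map" (400x640 float32, m along the optical axis (not along the pixel's ray), 0 where there is no reading), "fx", "fy", "cx", "cy" (pixels), "cam_to_world" (4x4, takes a point from camera to world coordinates); the wrist camera has in their place "mount" (4x4, takes a point from camera to tool coordinates, whose origin is the TCP and whose axes are the tool frame's). Camera axes: x right, y down, z forward; pixel columns grow to the right and rows downward; lengths in m; the calibration is good to about 2 mm. The wrist camera is an equidistant fisheye: a pixel r from the principal point sees the ray r / f radians off the axis. A picture is of the moment at which its call begins: read the wrist's pose just before it.
- arm.job_done(): hands the job in, once; it reports no verdict.
The state is a dict: "t": time; "q": joint angles; "qd": joint speeds; "joint_efforts": joint torques, N m; "eef_pos": TCP position; "ee_rot": TCP orientation; "force": force on the tool from outside, world axes, zero at the start; "moment": the same for the moment, N m; "width": finger opening in m.
Only numpy, scipy, OpenCV 4.12 (cv2) and the standard library are available. Lean on these libraries where they do the work, as an engineer would, in place of code of your own. Each camera call takes 0.05 s, during which the arm holds its last target.

## Working session

There is one attempt and no reset: what is moved stays moved. The work goes in short steps, Python scripts to look and compute and a tool call to move; the robot and the scene stay as the last step left them, time stands still between calls to the robot, and variables do not carry over. Pictures are saved under pics/ and viewed, and the job is handed in when it is done.

Besides the shell and the picture viewer there is one more tool, called as name(argument=value, ...), one argument or row to a line, values as JSON. move_arm: Moves the arm, as the interface text tells. Its arguments: {"type":"object","properties":{"deltas":{"type":"array","items":{"type":"object","properties":{"dp":{"type":"array","items":{"type":"number"}},"rotation":{"type":"array","items":{"type":"number"}}}}},"jaw":{"type":"number"},"squeeze":{"type":"number"}},"required":["deltas"]}

```bash
ls; mkdir -p pics; cat > h.py <<'E'
import numpy as np, cv2
from station import arm
from scipy.spatial.transform import Rotation as R
def save(n,img): cv2.imwrite(f'pics/{n}.png',cv2.cvtColor(img,cv2.COLOR_RGB2BGR))
E
python3 - <<'E'
from h import *
s=arm.get_state()
for k,v in s.items(): print(k,np.round(v,4))
for n in ("side","top","wrist"):
    f=arm.grab_frame(n); save(n+'0',f['pixels']); np.savez(f'f_{n}0.npz',**f)
    print(n,f['fx'],f['fy'],f['cx'],f['cy']); print(np.round(f.get('cam_to_world',f.get('mount')),4))
E
```

```text
pics
t 0.0
q [ 1.6251e+00  3.5940e-01  1.1000e-02 -4.0000e-04 -1.2241e+00 -2.8810e-01]
qd [-0.0009  0.0006 -0.0006 -0.001   0.0002  0.0003]
joint_efforts [ 1.50000e-03 -5.82717e+01  2.93052e+01  6.99720e+00  6.80000e-03
 -1.00000e-04]
eef_pos [0.1563 0.6561 0.2256]
ee_rot [-1.5691e+00  1.0000e-04  2.9077e+00]
force [0.4363 0.4005 0.2462]
moment [ 0.0479 -0.0349 -0.0126]
width 0.0877
side 464.20615306918614 464.20615306918614 312.63792300555286 201.57368267122197
[[ 0.9992  0.0173 -0.037   0.558 ]
 [ 0.0406 -0.5249  0.8502 -1.02  ]
 [-0.0048 -0.851  -0.5252  0.7409]
 [ 0.      0.      0.      1.    ]]
top 431.8664566412648 431.8664566412648 318.4262181226422 201.15975622568232
[[ 0.0113 -0.9926  0.121   0.3368]
 [-0.9998 -0.0133 -0.0153  0.0616]
 [ 0.0168 -0.1208 -0.9925  1.3919]
 [ 0.      0.      0.      1.    ]]
wrist 309.70691628693146 309.70691628693146 322.4851096952636 200.17759157580946
[[ 2.000e-04  9.650e-01  2.622e-01 -7.010e-02]
 [ 1.800e-03 -2.622e-01  9.650e-01 -1.567e-01]
 [ 1.000e+00  3.000e-04 -1.800e-03  0.000e+00]
 [ 0.000e+00  0.000e+00  0.000e+00  1.000e+00]]
```

View pics/side0.png

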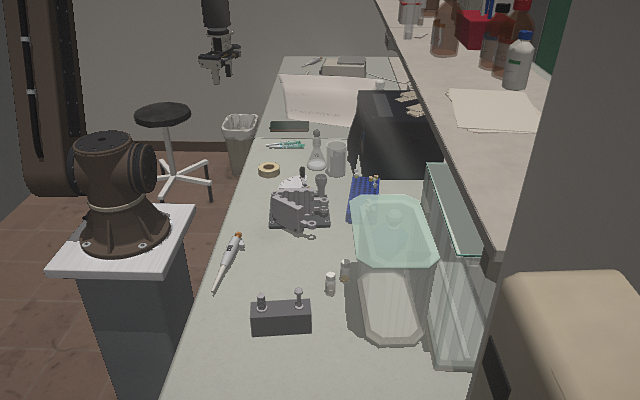

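View pics/top0.png

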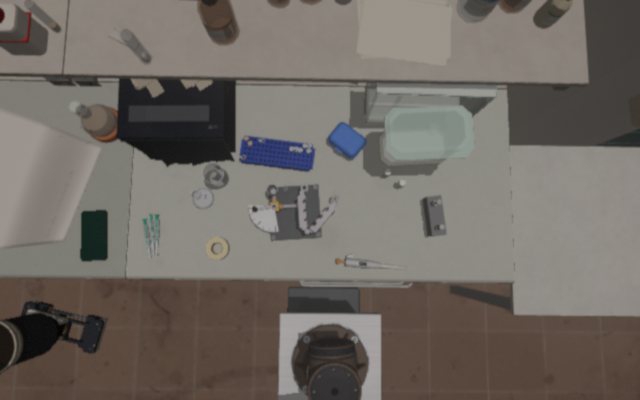

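View pics/wrist0.png

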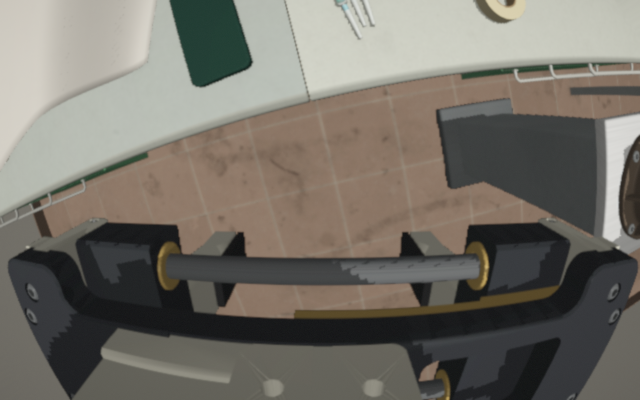

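```bash
python3 - <<'E'
import numpy as np,cv2
t=np.load('f_top0.npz');s=np.load('f_side0.npz')
def crop(f,x0,y0,x1,y1,k,n):
    im=cv2.resize(f['pixels'][y0:y1,x0:x1],None,fx=k,fy=k,interpolation=cv2.INTER_CUBIC)
    cv2.imwrite(f'pics/{n}.png',im[:,:,::-1])
crop(t,240,175,350,250,7,'topm'); crop(s,255,145,345,245,6,'sidem'); crop(s,240,255,360,345,6,'sidet'); crop(t,375,160,465,245,6,'topt')
E
```

```text
(no output)
```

View pics/topm.png

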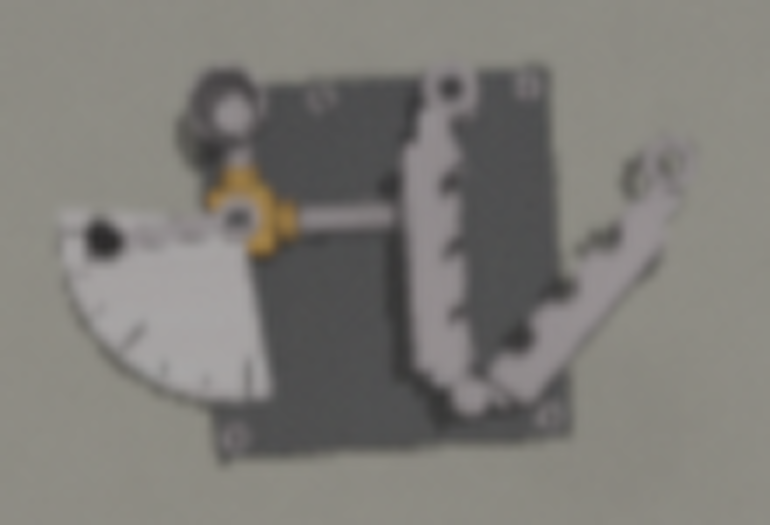

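View pics/sidem.png

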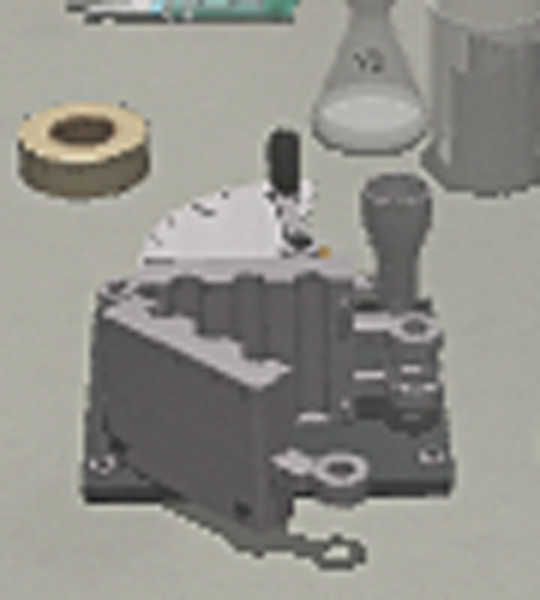

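View pics/sidet.png

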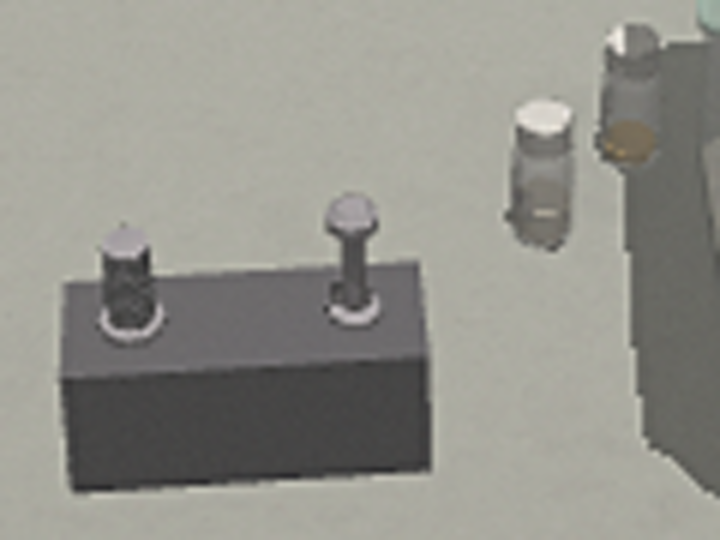

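View pics/topt.png

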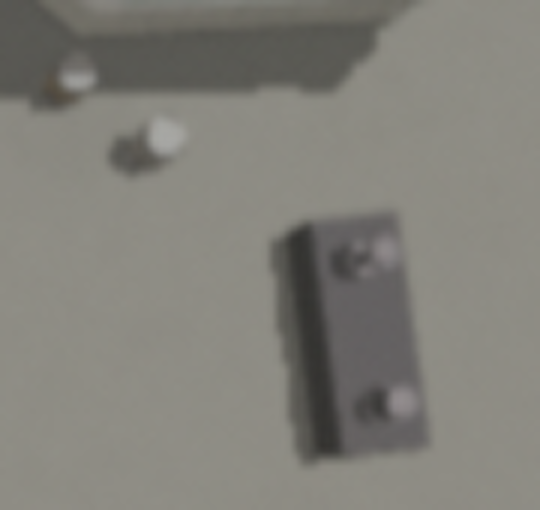

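```bash
cat >> h.py <<'E'
def ray(f,u,v):
    M=f['cam_to_world']; d=np.array([(u-f['cx'])/f['fx'],(v-f['cy'])/f['fy'],1.]); return M[:3,3],M[:3,:3]@d
def atz(f,u,v,z):
    o,d=ray(f,u,v); return o+d*(z-o[2])/d[2]
def tri(rays):
    A=np.zeros((3,3));b=np.zeros(3)
    for o,d in rays:
        d=d/np.linalg.norm(d);P=np.eye(3)-np.outer(d,d);A+=P;b+=P@o
    p=np.linalg.solve(A,b); e=[np.linalg.norm(np.cross(p-o,d/np.linalg.norm(d))) for o,d in rays]; return p,e
E
python3 - <<'E'
from h import *
np.set_printoptions(precision=4,suppress=True)
t=dict(np.load('f_top0.npz'));s=dict(np.load('f_side0.npz'))
T=lambda x,y:(x/7+240,y/7+175)
S=lambda x,y:(x/6+255,y/6+145)
P={'hinge':(T(470,398),S(120,287),.092),'hole':(T(452,88),S(415,325),.066),'knob':(T(103,240),S(285,132),.087),
'pin':((403/6+375,402/6+160),(125/6+240,242/6+255),.093),'rod':((385/6+375,251/6+160),(353/6+240,212/6+255),.103),
'swingknuckle':(T(667,165),S(343,468),.0525)}
for k,(a,b,z) in P.items():
    p,e=tri([ray(t,*a),ray(s,*b)]); 
    def dep(f,u,v):
        u,v=int(round(u)),int(round(v));o,d=ray(f,u,v);return o+d*f['z_map'][v,u]
    print(k,'tri',p,np.round(e,4),'top',atz(t,*a,z)[:2],'side',atz(s,*b,z)[:2],'depth',dep(t,*a),dep(s,*b))
print('gate',atz(t,*T(238,218),.06))
for c in [(310,222),(398,212),(428,445),(337,460)]: print(atz(t,c[0]/6+375,c[1]/6+160,.055))
for c in [(65,285),(418,262),(430,355),(62,377)]: print('s',atz(s,c[0]/6+240,c[1]/6+255,.055))
E
```

```text
hinge tri [0.4043 0.0747 0.0905] [0.0024 0.0024] top [0.4019 0.0743] side [0.407  0.0728] depth [0.4012 0.0747 0.0971] [0.4064 0.0767 0.0892]
hole tri [0.5411 0.0846 0.0669] [0.0009 0.0009] top [0.5403 0.0846] side [0.542  0.0865] depth [0.5481 0.0842 0.0065] [0.5414 0.0958 0.0609]
knob tri [0.4707 0.2343 0.0887] [0.0024 0.0024] top [0.4685 0.2342] side [0.4728 0.2383] depth [0.4694 0.2333 0.0869] [0.4715 0.2346 0.0889]
pin tri [ 0.4223 -0.333   0.0939] [0.0009 0.0009] top [ 0.4214 -0.3335] side [ 0.423  -0.3319] depth [ 0.4215 -0.3333  0.0917] [ 0.4232 -0.3305  0.0926]
rod tri [ 0.498  -0.3236  0.1009] [0.001 0.001] top [ 0.4967 -0.3231] side [ 0.4991 -0.3256] depth [ 0.496  -0.3221  0.1048] [ 0.4995 -0.3262  0.1045]
swingknuckle tri [ 0.5108 -0.0117  0.0515] [0.0017 0.0017] top [ 0.5089 -0.0118] side [ 0.5125 -0.0127] depth [ 0.5136 -0.0135  0.0052] [ 0.5115 -0.0007  0.0443]
gate [0.4818 0.1784 0.06  ]
[ 0.5174 -0.2984  0.055 ]
[ 0.5233 -0.3447  0.055 ]
[ 0.4018 -0.3575  0.055 ]
[ 0.3935 -0.31    0.055 ]
s [ 0.3972 -0.3136  0.055 ]
s [ 0.5191 -0.2979  0.055 ]
s [ 0.5252 -0.3423  0.055 ]
s [ 0.4028 -0.3567  0.055 ]
```

```bash
cat >> h.py <<'E'
import json,sys
def Ryaw(deg): return R.from_euler('xyz',[-90,0,deg],degrees=True)
def plan(p,yaw,vmax=40,wmax=7.,nmin=1):
    s=arm.get_state(); p0=np.array(s['eef_pos']);r0=R.from_euler('xyz',s['ee_rot'])
    p=np.array(p);r1=Ryaw(yaw); rv=(r0.inv()*r1).as_rotvec()
    L=np.linalg.norm(p-p0)*1000;A=np.degrees(np.linalg.norm(rv))
    n=max(nmin,int(np.ceil(max(L/vmax,A/wmax))))
    rows=[]
    for i in range(n):
        r=r0*R.from_rotvec(rv*i/n); d=r.inv().apply((p-p0)/n)*1000
        rows.append('{"dp":[%.1f,%.1f,%.1f],"rotation":[%.1f,%.1f,%.1f]}'%(*d,*np.degrees(rv/n)))
    for i in range(0,n,5): print('['+','.join(rows[i:i+5])+']')
def st():
    s=arm.get_state(); print('t',round(s['t'],2),'p',np.round(np.array(s['eef_pos'])*1000,1),'rpy',np.round(np.degrees(s['ee_rot']),2),'F',np.round(s['force'],1),'w',round(s['width']*1000,1))
E
python3 -c "
from h import *
plan([.47,.22,.21],90)
t=dict(np.load('f_top0.npz'));print(atz(t,203,196,.137),atz(t,215,173,.106))"
```

```text
[{"dp":[-29.0,1.2,25.1],"rotation":[-0.0,5.5,-0.0]},{"dp":[-31.3,1.2,22.2],"rotation":[-0.0,5.5,-0.0]},{"dp":[-33.3,1.2,19.2],"rotation":[-0.0,5.5,-0.0]},{"dp":[-34.9,1.2,15.9],"rotation":[-0.0,5.5,-0.0]},{"dp":[-36.3,1.2,12.5],"rotation":[-0.0,5.5,-0.0]}]
[{"dp":[-37.3,1.1,9.0],"rotation":[-0.0,5.5,-0.0]},{"dp":[-38.0,1.1,5.4],"rotation":[-0.0,5.5,-0.0]},{"dp":[-38.3,1.1,1.7],"rotation":[-0.0,5.5,-0.0]},{"dp":[-38.3,1.1,-1.9],"rotation":[-0.0,5.5,-0.0]},{"dp":[-38.0,1.1,-5.6],"rotation":[-0.0,5.5,-0.0]}]
[{"dp":[-37.3,1.1,-9.2],"rotation":[-0.0,5.5,-0.0]},{"dp":[-36.2,1.1,-12.7],"rotation":[-0.0,5.5,-0.0]},{"dp":[-34.8,1.1,-16.1],"rotation":[-0.0,5.5,-0.0]},{"dp":[-33.2,1.1,-19.3],"rotation":[-0.0,5.5,-0.0]}]
[0.50043353 0.37923339 0.137     ] [0.57480636 0.35414136 0.106     ]
```

move_arm(
  deltas=[
    {"dp": [-29, 1, 25], "rotation": [0, 5.5, 0]},
    {"dp": [-31, 1, 22], "rotation": [0, 5.5, 0]},
    {"dp": [-33, 1, 19], "rotation": [0, 5.5, 0]},
    {"dp": [-35, 1, 16], "rotation": [0, 5.5, 0]},
    {"dp": [-36, 1, 12.5], "rotation": [0, 5.5, 0]},
  ],
)

```text
t: 0.57
eef_pos: [0.2662, 0.4998, 0.2165]
ee_rot: [-1.566, 0.003, 2.418]
force: [-0.1, 0.3, 1.0]
width: 0.0878
```

move_arm(
  deltas=[
    {"dp": [-37, 1, 9], "rotation": [0, 5.5, 0]},
    {"dp": [-38, 1, 5.5], "rotation": [0, 5.5, 0]},
    {"dp": [-38, 1, 2], "rotation": [0, 5.5, 0]},
    {"dp": [-38, 1, -2], "rotation": [0, 5.5, 0]},
    {"dp": [-38, 1, -5.5], "rotation": [0, 5.5, 0]},
  ],
)

```text
t: 0.98
eef_pos: [0.3766, 0.3328, 0.2116]
ee_rot: [-1.568, 0.005, 1.915]
force: [0.4, 0.1, -0.5]
width: 0.0876
```

```bash
python3 -c "
from h import *
st();plan([.47,.22,.21],90)"
```

```text
t 0.98 p [376.6 332.8 211.6] rpy [-89.83   0.31 109.74] F [ 0.4  0.1 -0.5] w 87.6
[{"dp":[-34.4,0.6,-12.5],"rotation":[-0.0,4.9,-0.1]},{"dp":[-33.2,0.5,-15.4],"rotation":[-0.0,4.9,-0.1]},{"dp":[-31.8,0.5,-18.2],"rotation":[-0.0,4.9,-0.1]},{"dp":[-30.1,0.4,-20.8],"rotation":[-0.0,4.9,-0.1]}]
```

move_arm(
  deltas=[
    {"dp": [-34, 0.5, -12.5], "rotation": [0, 5, 0]},
    {"dp": [-33, 0.5, -15.5], "rotation": [0, 5, 0]},
    {"dp": [-32, 0.5, -18], "rotation": [0, 5, 0]},
    {"dp": [-30, 0.5, -21], "rotation": [0, 5, 0]},
  ],
  jaw=135,
)

```text
t: 1.32
eef_pos: [0.4711, 0.2121, 0.2107]
ee_rot: [-1.57, 0.005, 1.549]
force: [-0.0, 1.3, 0.3]
width: 0.0668
```

move_arm(
  deltas=[
    {"dp": [0, 0, 0], "rotation": [0, 0, 0]},
    {"dp": [0, 0, 0], "rotation": [0, 0, 0]},
  ],
)

```text
t: 1.48
eef_pos: [0.474, 0.2061, 0.2101]
ee_rot: [-1.57, 0.006, 1.535]
force: [0.8, 0.6, 0.1]
width: 0.053
```

```bash
cat >> h.py <<'E'
def wgrab(n):
    s=arm.get_state(); f=arm.grab_frame('wrist'); save(n,f['pixels'])
    f['p']=np.array(s['eef_pos']); f['rot']=R.from_euler('xyz',s['ee_rot']).as_matrix(); np.savez(f'f_{n}.npz',**f); return f
def wray(f,u,v):
    x,y=u-f['cx'],v-f['cy'];r=np.hypot(x,y);th=r/f['fx']
    d=np.array([x/r*np.sin(th),y/r*np.sin(th),np.cos(th)]) if r>0 else np.array([0,0,1.])
    M=f['mount'];return f['rot']@M[:3,3]+f['p'], f['rot']@M[:3,:3]@d
def watz(f,u,v,z):
    o,d=wray(f,u,v);return o+d*(z-o[2])/d[2]
def wproj(f,P):
    M=f['mount'];c=M[:3,:3].T@(f['rot'].T@(np.array(P)-f['p'])-M[:3,3]);th=np.arctan2(np.hypot(c[0],c[1]),c[2]);a=np.arctan2(c[1],c[0])
    return f['cx']+f['fx']*th*np.cos(a),f['cy']+f['fx']*th*np.sin(a)
E
python3 -c "
from h import *
st();f=wgrab('w1')"
```

```text
t 1.48 p [474.  206.1 210.1] rpy [-89.93   0.37  87.96] F [0.8 0.6 0.1] w 53.0
```

View pics/w1.png

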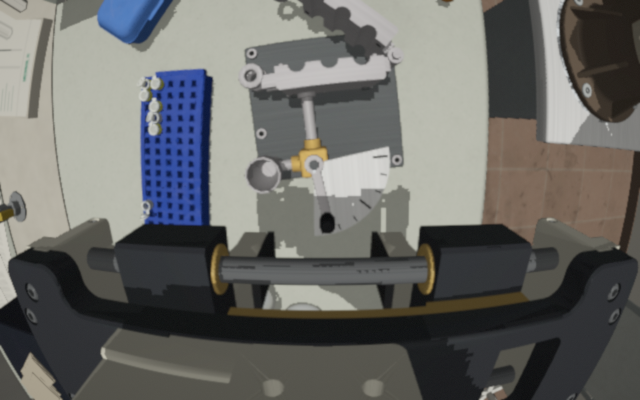

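```bash
python3 -c "
import cv2
i=cv2.imread('pics/w1.png')[130:250,240:410];cv2.imwrite('pics/w1a.png',cv2.resize(i,None,fx=4.5,fy=4.5,interpolation=cv2.INTER_CUBIC))
i=cv2.imread('pics/w1.png')[0:110,230:420];cv2.imwrite('pics/w1b.png',cv2.resize(i,None,fx=4,fy=4,interpolation=cv2.INTER_CUBIC))"
```

```text
(no output)
```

View pics/w1a.png

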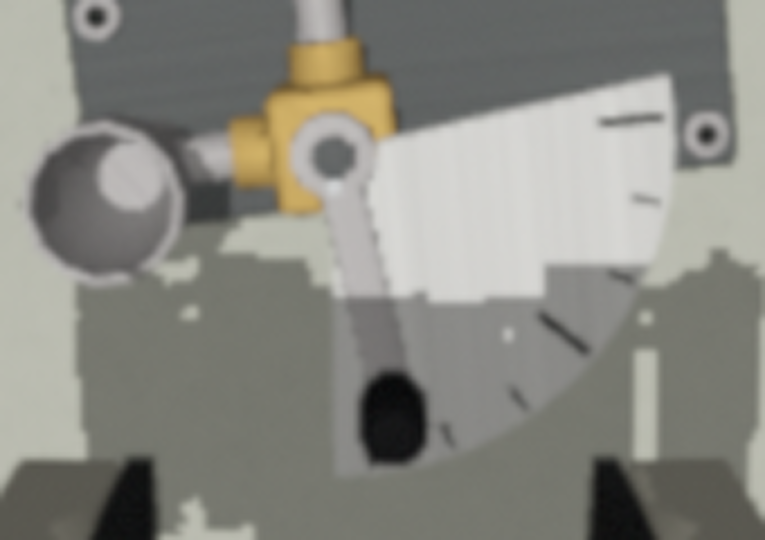

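View pics/w1b.png

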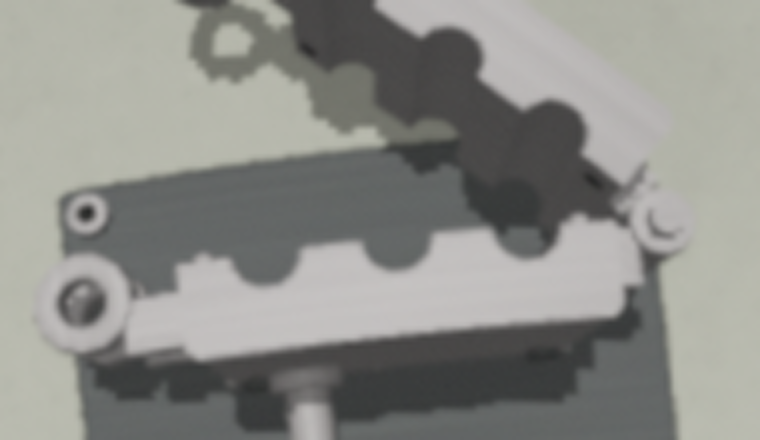

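```bash
python3 - <<'E'
from h import *
np.set_printoptions(precision=4,suppress=True)
f=dict(np.load('f_w1.npz'))
A=lambda x,y:(x/4.5+240,y/4.5+130)
B=lambda x,y:(x/4+230,y/4)
ax=watz(f,*A(334,157),.06);print('axis',ax, 'z55',watz(f,*A(334,157),.055))
k=watz(f,*A(393,433),.087);print('knobtop',k,'bot',watz(f,*A(390,398),.055))
d=k-ax;print('len',np.hypot(*d[:2]),'ang',np.degrees(np.arctan2(d[1],d[0])))
for n,a,b in [('0',(0,0),(0,0)),('45',(540,315),(588,352)),('90',(600,122),(662,117)),('15',(443,425),(453,447)),('30',(510,387),(526,409)),('60',(608,272),(635,283)),('75',(632,197),(659,201))][1:]:
    p=watz(f,*A(*a),.0485);q=watz(f,*A(*b),.0485); e=q-p; m=(p+q)/2-ax
    print(n,p[:2],q[:2],'dir',np.degrees(np.arctan2(e[1],e[0])),'from axis',np.degrees(np.arctan2(m[1],m[0])))
h=watz(f,*B(661,218),.092);l=watz(f,*B(82,302),.066);print('hinge',h,'hole',l,np.hypot(*(l-h)[:2]),np.degrees(np.arctan2(*(l-h)[:2][::-1])))
# bolts on base plate z 12
for b in [B(87,213),A(97,16),A(706,135)]: print('bolt',watz(f,*b,.014))
# depth at axis
def dep(u,v):
    o,d=wray(f,u,v);M=f['mount'];zc=f['z_map'][int(round(v)),int(round(u))];c=(f['rot']@M[:3,:3])[:,2];return o+d*zc/(d@c)
print(dep(*A(355,260)),dep(*A(334,157)),dep(*A(393,436)),dep(*B(300,320)))
t=dict(np.load('f_top0.npz'));s=dict(np.load('f_side0.npz'))
for n,pt,pw in [('knob',(254.7,209.3),A(393,433)),('hole',(304.6,187.6),B(82,302)),('hinge',(307.1,231.9),B(661,218))]:
    print(n,tri([ray(t,*pt),wray(f,*pw)]))
E
```

```text
axis [0.481  0.1817 0.06  ] z55 [0.4812 0.1825 0.055 ]
knobtop [0.4701 0.2374 0.087 ] bot [0.4704 0.2401 0.055 ]
len 0.05671655480346619 ang 101.07484491339874
45 [0.434  0.2229] [0.4224 0.2325] dir 140.3823305748602 from axis 138.97930634377946
90 [0.4195 0.1771] [0.4047 0.1762] dir -176.4979363378174 from axis -175.76604926606336
15 [0.4577 0.2496] [0.4554 0.2554] dir 111.91382775645666 from axis 109.0604082854044
30 [0.4413 0.2406] [0.4375 0.2463] dir 123.86437188880757 from axis 123.983509538236
60 [0.4176 0.2129] [0.4111 0.2158] dir 156.17030958316457 from axis 153.9240514634225
75 [0.4119 0.195 ] [0.4054 0.1961] dir 170.25263425419763 from axis 169.18962501028162
hinge [0.4041 0.078  0.092 ] hole [0.5395 0.089  0.066 ] 0.13582178843255938 4.633853160444642
bolt [0.549  0.0542 0.014 ]
bolt [0.5414 0.1492 0.014 ]
bolt [0.3857 0.1853 0.014 ]
[0.4773 0.2064 0.0553] [0.4811 0.182  0.0581] [0.4701 0.2388 0.0851] [0.4852 0.1007 0.091 ]
knob (array([0.4689, 0.2337, 0.0954]), [np.float64(0.0014199148163160052), np.float64(0.0014199148163160133)])
hole (array([0.5443, 0.0851, 0.0424]), [np.float64(0.000507430324318893), np.float64(0.0005074303243189523)])
hinge (array([0.4019, 0.0751, 0.0811]), [np.float64(0.0006982816928877815), np.float64(0.0006982816928877802)])
```

```bash
python3 -c "
from h import *
st();plan([.470,.236,.13],100); print(arm.get_state()['q'])"
```

```text
t 1.53 p [473.7 206.4 210. ] rpy [-89.92   0.39  88.02] F [ 0.3  0.1 -0.2] w 48.9
[{"dp":[10.0,26.6,1.5],"rotation":[-0.0,-4.0,-0.1]},{"dp":[10.0,26.6,0.9],"rotation":[-0.0,-4.0,-0.1]},{"dp":[10.0,26.7,0.2],"rotation":[-0.0,-4.0,-0.1]}]
[ 0.7939084   0.11239213 -0.35584091  0.0039744  -1.10851663 -0.8302056 ]
```

move_arm(
  deltas=[
    {"dp": [10, 26.5, 1.5], "rotation": [0, -4, 0]},
    {"dp": [10, 26.5, 1], "rotation": [0, -4, 0]},
    {"dp": [10, 26.5, 0], "rotation": [0, -4, 0]},
    {"dp": [0, 0, 0], "rotation": [0, 0, 0]},
  ],
)

```text
t: 1.87
eef_pos: [0.47, 0.2396, 0.1302]
ee_rot: [-1.574, 0.003, 1.759]
force: [-0.3, -0.6, -1.1]
width: 0.0414
```

```bash
python3 -c "
from h import *
st();wgrab('w2');plan([.470,.236,.062],100,vmax=25)
f=dict(np.load('f_w2.npz'));i=cv2.imread('pics/w2.png')[180:330,230:420];cv2.imwrite('pics/w2a.png',cv2.resize(i,None,fx=4,fy=4))"
```

```text
t 1.87 p [470.  239.6 130.2] rpy [-90.16   0.16 100.78] F [-0.3 -0.6 -1.1] w 41.4
[{"dp":[-1.1,23.5,0.7],"rotation":[0.1,0.2,-0.0]},{"dp":[-1.1,23.5,0.6],"rotation":[0.1,0.2,-0.0]},{"dp":[-1.2,23.5,0.6],"rotation":[0.1,0.2,-0.0]}]
```

View pics/w2a.png

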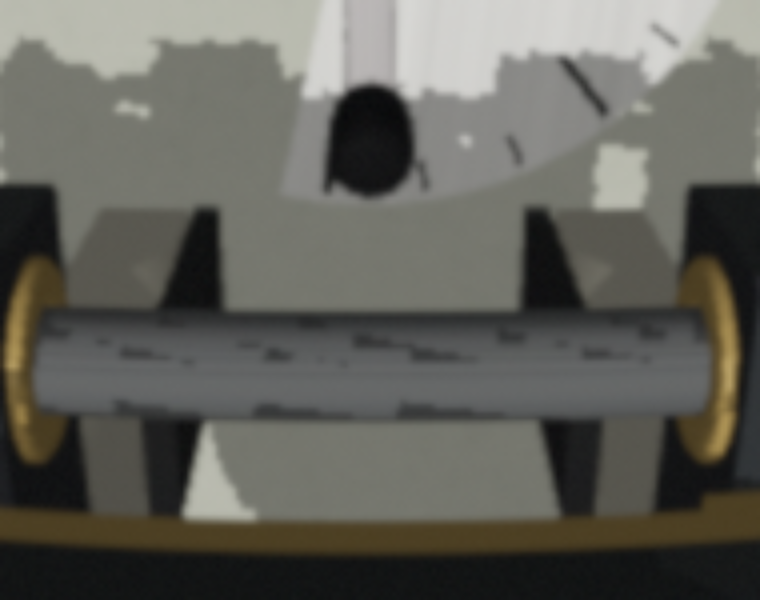

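```bash
python3 -c "
from h import *
f=dict(np.load('f_w2.npz'));print(watz(f,371/4+230,155/4+180,.087),watz(f,330/4+230,185/4+180,.0485))"
```

```text
[0.47035989 0.2369539  0.087     ] [0.47504387 0.25760421 0.0485    ]
```

move_arm(
  deltas=[
    {"dp": [-1, 23.5, 0], "rotation": [0, 0, 0]},
    {"dp": [-1, 23.5, 0], "rotation": [0, 0, 0]},
    {"dp": [-1, 22, 0], "rotation": [0, 0, 0]},
    {"dp": [0, 0, 0], "rotation": [0, 0, 0]},
  ],
)

```text
t: 2.25
eef_pos: [0.4737, 0.2418, 0.068]
ee_rot: [-1.583, -0.001, 1.757]
force: [-1.4, -1.0, -0.4]
width: 0.0414
```

```bash
python3 -c "
from h import *
plan([.470,.2365,.063],100,nmin=2)"
```

```text
[{"dp":[-2.3,2.5,2.3],"rotation":[0.4,0.3,0.0]},{"dp":[-2.3,2.5,2.3],"rotation":[0.4,0.3,0.0]}]
```

move_arm(
  deltas=[
    {"dp": [-2, 2.5, 2], "rotation": [0.4, 0.3, 0]},
    {"dp": [-2, 2, 2], "rotation": [0.3, 0.3, 0]},
    {"dp": [0, 0, 0], "rotation": [0, 0, 0]},
  ],
)

```text
t: 2.5
eef_pos: [0.4715, 0.239, 0.0674]
ee_rot: [-1.573, -0.003, 1.746]
force: [-0.1, 0.3, -0.0]
width: 0.0411
```

move_arm(
  deltas=[
    {"dp": [0, 0, 0], "rotation": [0, 0, 0]},
    {"dp": [0, 0, 0], "rotation": [0, 0, 0]},
    {"dp": [0, 0, 0], "rotation": [0, 0, 0]},
  ],
  jaw=255,
  squeeze=12,
)

```text
t: 2.75
eef_pos: [0.4731, 0.2404, 0.0711]
ee_rot: [-1.578, -0.006, 1.746]
force: [0.4, 0.1, 0.5]
width: 0.0265
```

move_arm(
  deltas=[
    {"dp": [0, 0, 0], "rotation": [0, 0, 0]},
    {"dp": [0, 0, 0], "rotation": [0, 0, 0]},
    {"dp": [0, 0, 0], "rotation": [0, 0, 0]},
  ],
)

```text
t: 3.0
eef_pos: [0.473, 0.2406, 0.0719]
ee_rot: [-1.579, -0.007, 1.745]
force: [0.3, 1.1, -2.0]
width: 0.0155
```

```bash
python3 -c "
from h import *
st()"
```

```text
t 3.0 p [473.  240.6  71.9] rpy [-90.46  -0.39 100.01] F [ 0.3  1.1 -2. ] w 15.5
```

move_arm(
  deltas=[
    {"dp": [-0.4, 1.5, 6.2], "rotation": [0, -6, 0]},
    {"dp": [-0.4, 1.5, 6.2], "rotation": [0, -6, 0]},
    {"dp": [-0.4, 1, 6.2], "rotation": [0, -6, 0]},
    {"dp": [-0.4, 1, 6.2], "rotation": [0, -6, 0]},
  ],
)

```text
t: 3.33
eef_pos: [0.4554, 0.2345, 0.0713]
ee_rot: [-1.592, -0.002, 2.18]
force: [-1.2, 2.1, 5.2]
width: 0.0155
```

```bash
python3 -c "
from h import *
st();p=arm.get_state()['eef_pos'];print(np.degrees(np.arctan2(p[1]-.181,p[0]-.481)),np.hypot(p[1]-.181,p[0]-.481))
a=np.radians(139.4);print(np.array([.481,.181])+.058*np.array([np.cos(a),np.sin(a)]))
"
```

```text
t 3.33 p [455.4 234.5  71.3] rpy [-9.1220e+01 -1.0000e-01  1.2491e+02] F [-1.2  2.1  5.2] w 15.5
115.60798251487348 0.05934491355496421
[0.43696226 0.2187449 ]
```

```bash
python3 -c "
from h import *
plan([.437,.2195,.069],139,nmin=4)
"
```

```text
[{"dp":[-0.5,0.5,5.9],"rotation":[0.3,-3.5,-0.0]},{"dp":[-0.1,0.5,5.9],"rotation":[0.3,-3.5,-0.0]},{"dp":[0.3,0.5,5.9],"rotation":[0.3,-3.5,-0.0]},{"dp":[0.6,0.6,5.9],"rotation":[0.3,-3.5,-0.0]}]
```

move_arm(
  deltas=[
    {"dp": [0, 1, 6], "rotation": [0.3, -3.5, 0]},
    {"dp": [0, 1, 6], "rotation": [0.3, -3.5, 0]},
    {"dp": [0, 1, 6], "rotation": [0.3, -3.5, 0]},
    {"dp": [0, 1, 6], "rotation": [0.3, -3.5, 0]},
  ],
)

```text
t: 3.67
eef_pos: [0.441, 0.2243, 0.0714]
ee_rot: [-1.585, 0.002, 2.444]
force: [-0.7, 4.4, 3.8]
width: 0.0157
```

```bash
cat >> h.py <<'E'
def lev():
    st();p=arm.get_state()['eef_pos'];print(np.degrees(np.arctan2(p[1]-.181,p[0]-.481)),np.hypot(p[1]-.181,p[0]-.481))
E
python3 -c "
from h import *
lev();plan([.437,.2195,.069],139,nmin=2)
"
```

```text
t 3.67 p [441.  224.3  71.4] rpy [-9.0840e+01  1.4000e-01  1.4001e+02] F [-0.7  4.4  3.8] w 15.7
132.7194874065332 0.05891216835859399
[{"dp":[0.0,1.1,3.1],"rotation":[0.4,0.5,-0.1]},{"dp":[-0.0,1.2,3.1],"rotation":[0.4,0.5,-0.1]}]
```

move_arm(
  deltas=[
    {"dp": [0, 1, 4], "rotation": [0.3, 0, 0]},
    {"dp": [0, 1, 4], "rotation": [0.3, 0, 0]},
    {"dp": [0, 0, 0.5], "rotation": [0, 0, 0]},
  ],
)

```text
t: 3.92
eef_pos: [0.438, 0.2211, 0.0715]
ee_rot: [-1.583, 0.003, 2.446]
force: [1.4, 1.4, -3.4]
width: 0.0154
```

```bash
python3 -c "
from h import *
lev();wgrab('w3');i=cv2.imread('pics/w3.png')[60:260,220:420];cv2.imwrite('pics/w3a.png',cv2.resize(i,None,fx=3,fy=3))
"
```

```text
t 3.92 p [438.  221.1  71.5] rpy [-90.72   0.19 140.12] F [ 1.4  1.4 -3.4] w 15.4
137.04711274005453 0.058796231952844134
```

View pics/w3a.png

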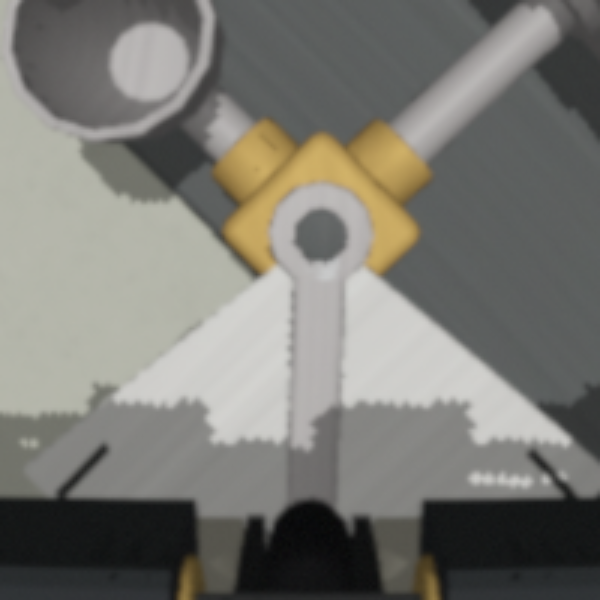

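```bash
python3 - <<'E'
from h import *
f=dict(np.load('f_w3.npz'))
A=lambda x,y:(x/3+220,y/3+60)
g=lambda p,q,z:(lambda e:np.degrees(np.arctan2(e[1],e[0])))(watz(f,*A(*q),z)-watz(f,*A(*p),z))
ax=(320,235)
axw=watz(f,*A(*ax),.059);print('ax',axw)
print('bar',g((317,300),(313,480),.055))
for n,p,q in [('0',(105,448),(65,495)),('90',(532,452),(572,495))]:
    m=watz(f,*A(*p),.0485)-axw;m2=watz(f,*A(*q),.0485)-axw
    print(n,g(p,q,.0485),np.degrees(np.arctan2(m[1],m[0])),np.degrees(np.arctan2(m2[1],m2[0])))
E
```

```text
ax [0.48191621 0.18174575 0.059     ]
bar 138.980141997847
0 97.97071435298331 94.81915091077104 95.40175448141467
90 -175.00225212705408 -175.1783325299887 -175.1471714572136
```

move_arm(
  deltas=[
    {"dp": [0, 0, 2], "rotation": [0, 0, 0]},
    {"dp": [0, 0, 0], "rotation": [0, 0, 0]},
  ],
)

```text
t: 4.13
eef_pos: [0.437, 0.22, 0.0714]
ee_rot: [-1.584, 0.003, 2.443]
force: [-1.6, 2.4, 3.9]
width: 0.0153
```

move_arm(
  deltas=[
    {"dp": [0, 0, 0], "rotation": [0, 0, 0]},
    {"dp": [0, 0, 0], "rotation": [0, 0, 0]},
    {"dp": [0, 0, 0], "rotation": [0, 0, 0]},
  ],
  jaw=175,
)

```text
t: 4.38
eef_pos: [0.4352, 0.2173, 0.0699]
ee_rot: [-1.577, 0.003, 2.441]
force: [0.1, -0.7, -0.8]
width: 0.026
```

```bash
python3 -c "
from h import *
lev();plan([.436,.221,.17],140,vmax=35)"
```

```text
t 4.38 p [435.2 217.3  69.9] rpy [-90.38   0.17 139.84] F [ 0.1 -0.7 -0.8] w 26.0
141.65371620372815 0.05845636454980904
[{"dp":[0.5,-33.3,-1.4],"rotation":[0.1,-0.1,-0.1]},{"dp":[0.5,-33.3,-1.3],"rotation":[0.1,-0.1,-0.1]},{"dp":[0.6,-33.4,-1.2],"rotation":[0.1,-0.1,-0.1]}]
```

move_arm(
  deltas=[
    {"dp": [0, -25, 0], "rotation": [0, 0, 0]},
    {"dp": [0, -35, 0], "rotation": [0, 0, 0]},
    {"dp": [0, -40, 0], "rotation": [0, 0, 0]},
  ],
)

```text
t: 4.63
eef_pos: [0.4288, 0.2106, 0.163]
ee_rot: [-1.554, 0.001, 2.437]
force: [1.3, 0.5, -0.7]
width: 0.0275
```

```bash
python3 -c "
from h import *
lev();wgrab('w4');i=cv2.imread('pics/w4.png')[100:260,220:420];cv2.imwrite('pics/w4a.png',cv2.resize(i,None,fx=4,fy=3.75))
"
```

```text
t 4.63 p [428.8 210.6 163. ] rpy [-8.9030e+01  4.0000e-02  1.3962e+02] F [ 1.3  0.5 -0.7] w 27.5
150.42760034364375 0.05997813915922578
```

View pics/w4a.png

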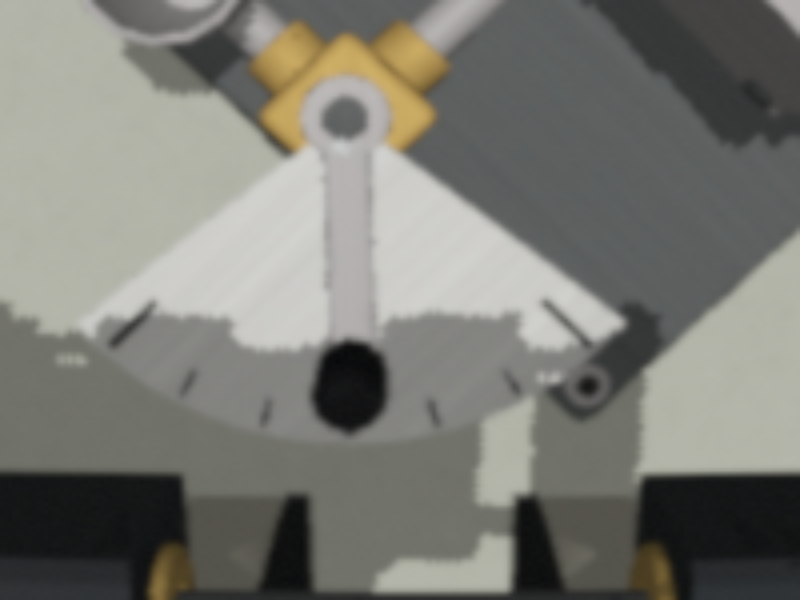

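```bash
python3 - <<'E'
from h import *
f=dict(np.load('f_w4.npz'))
A=lambda x,y:(x/4+220,y/3.75+100)
def w(p,z):return watz(f,*A(*p),z)
ang=lambda e:np.degrees(np.arctan2(e[1],e[0]))
ax=w((345,118),.059);print(ax)
print('bar',ang(w((355,333),.055)-w((348,180),.055)),ang(w((355,333),.055)-ax),'knobtop',ang(w((350,394),.087)-ax),w((350,394),.087))
for n,p,q in [(0,(153,304),(112,345)),(15,(193,371),(184,394)),(30,(269,400),(264,426)),(60,(429,400),(437,425)),(75,(507,373),(519,393)),(90,(545,302),(590,345))]:
    print(n,ang(w(p,.0485)-ax),ang(w(q,.0485)-ax),ang(w(q,.0485)-w(p,.0485)))
c=cv2.imread('pics/w4.png')[125:190,290:325];cv2.imwrite('pics/w4b.png',cv2.resize(c,None,fx=9,fy=9,interpolation=cv2.INTER_CUBIC))
E
```

```text
[0.48143509 0.18173886 0.059     ]
bar 141.4988869529876 141.4085931505223 knobtop 141.0533032248762 [0.43796283 0.21687508 0.087     ]
0 94.59055064134067 94.56671565375754 94.46236984526341
15 109.20971730867169 109.87504687337974 117.3799716988296
30 124.46933331323082 124.77250389377207 127.93620818129467
60 154.3803680541298 154.50869633731045 155.87446328881668
75 169.68370597852697 169.64066111306593 169.11206536217756
90 -175.51705205572296 -175.49519947837206 -175.40433054982225
```

View pics/w4b.png

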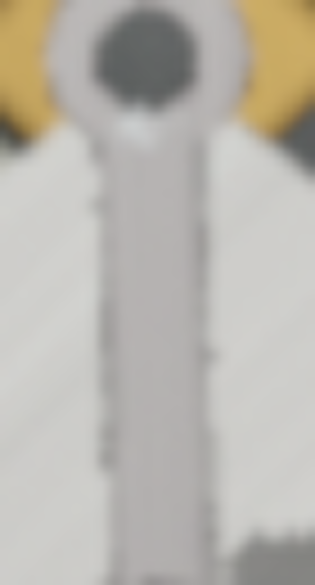

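```bash
python3 -c "
from h import *
print(np.round(arm.get_state()['q'],3));plan([.422,-.05,.15],184.5)"
```

```text
[ 0.87   0.087 -0.48   0.005 -1.009 -0.005]
[{"dp":[-23.1,3.4,29.6],"rotation":[-0.1,-6.4,-0.0]},{"dp":[-19.7,3.3,32.0],"rotation":[-0.1,-6.4,-0.0]},{"dp":[-16.0,3.3,34.0],"rotation":[-0.1,-6.4,-0.0]},{"dp":[-12.1,3.2,35.6],"rotation":[-0.1,-6.4,-0.0]},{"dp":[-8.1,3.2,36.7],"rotation":[-0.1,-6.4,-0.0]}]
[{"dp":[-3.9,3.2,37.4],"rotation":[-0.1,-6.4,-0.0]},{"dp":[0.3,3.1,37.6],"rotation":[-0.1,-6.4,-0.0]}]
```

move_arm(
  deltas=[
    {"dp": [-23, 3, 30], "rotation": [0, -6.4, 0]},
    {"dp": [-20, 3, 32], "rotation": [0, -6.4, 0]},
    {"dp": [-16, 3, 34], "rotation": [0, -6.4, 0]},
    {"dp": [-12, 3, 36], "rotation": [0, -6.4, 0]},
    {"dp": [-8, 3, 37], "rotation": [0, -6.4, 0]},
  ],
  jaw=255,
)

```text
t: 5.1
eef_pos: [0.4266, 0.0297, 0.1617]
ee_rot: [-1.569, 0.005, 3.002]
force: [1.4, -0.3, 1.3]
width: 0.0021
```

```bash
python3 -c "
from h import *
st();plan([.422,-.05,.14],184.5)"
```

```text
t 5.1 p [426.6  29.7 161.7] rpy [-89.87   0.3  172.01] F [ 1.4 -0.3  1.3] w 2.1
[{"dp":[-2.1,7.3,26.5],"rotation":[-0.1,-4.2,-0.1]},{"dp":[-0.2,7.3,26.6],"rotation":[-0.1,-4.2,-0.1]},{"dp":[1.7,7.2,26.6],"rotation":[-0.1,-4.2,-0.1]}]
```

move_arm(
  deltas=[
    {"dp": [-2, 7, 26.5], "rotation": [0, -4.2, 0]},
    {"dp": [0, 7, 26.5], "rotation": [0, -4.2, 0]},
    {"dp": [2, 7, 26.5], "rotation": [0, -4.2, 0]},
  ],
)

```text
t: 5.35
eef_pos: [0.4188, -0.056, 0.1404]
ee_rot: [-1.567, 0.003, -3.05]
force: [1.3, -0.0, -0.3]
width: 0.0007
```

```bash
python3 -c "
from h import *
st();f=wgrab('w5');plan([.422,-.052,.055],184.5,vmax=30)
"
```

```text
t 5.35 p [418.8 -56.  140.4] rpy [ -89.78    0.19 -174.73] F [ 1.3 -0.  -0.3] w 0.7
[{"dp":[-2.0,27.9,-2.3],"rotation":[-0.1,0.4,0.0]},{"dp":[-2.0,27.9,-2.2],"rotation":[-0.1,0.4,0.0]},{"dp":[-2.0,27.9,-2.2],"rotation":[-0.1,0.4,0.0]}]
```

View pics/w5.png

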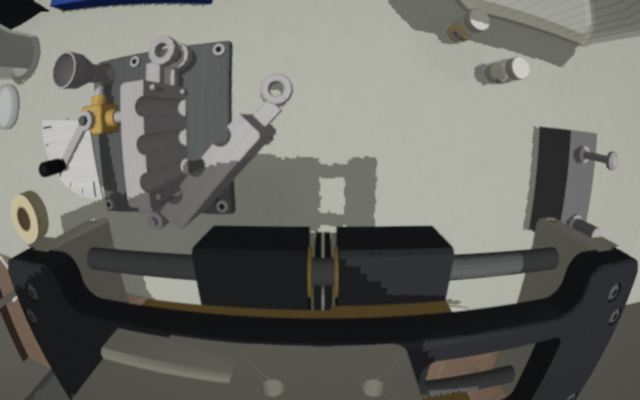

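move_arm(
  deltas=[
    {"dp": [-2, 28, -2], "rotation": [0, 0, 0]},
    {"dp": [-2, 28, -2], "rotation": [0, 0, 0]},
    {"dp": [-2, 28, -2], "rotation": [0, 0, 0]},
  ],
)

```text
t: 5.65
eef_pos: [0.4238, -0.0564, 0.0564]
ee_rot: [-1.567, 0.008, -3.049]
force: [1.3, 1.0, -0.6]
width: 0.0007
```

```bash
python3 -c "
from h import *
st();plan([.46,.000,.055],184.5,vmax=15);plan([.495,.05,.055],184.5,vmax=15)"
```

```text
t 5.65 p [423.8 -56.4  56.4] rpy [ -89.79    0.44 -174.68] F [ 1.3  1.  -0.6] w 0.7
[{"dp":[-8.3,0.3,-10.6],"rotation":[-0.0,0.2,-0.1]},{"dp":[-8.2,0.3,-10.6],"rotation":[-0.0,0.2,-0.1]},{"dp":[-8.2,0.3,-10.6],"rotation":[-0.0,0.2,-0.1]},{"dp":[-8.2,0.3,-10.6],"rotation":[-0.0,0.2,-0.1]},{"dp":[-8.1,0.3,-10.7],"rotation":[-0.0,0.2,-0.1]}]
[{"dp":[-9.0,0.2,-11.0],"rotation":[-0.0,0.1,-0.0]},{"dp":[-9.0,0.2,-11.1],"rotation":[-0.0,0.1,-0.0]},{"dp":[-8.9,0.2,-11.1],"rotation":[-0.0,0.1,-0.0]},{"dp":[-8.9,0.2,-11.1],"rotation":[-0.0,0.1,-0.0]},{"dp":[-8.9,0.2,-11.1],"rotation":[-0.0,0.1,-0.0]}]
[{"dp":[-8.9,0.2,-11.1],"rotation":[-0.0,0.1,-0.0]},{"dp":[-8.9,0.2,-11.1],"rotation":[-0.0,0.1,-0.0]},{"dp":[-8.9,0.2,-11.1],"rotation":[-0.0,0.1,-0.0]},{"dp":[-8.8,0.2,-11.2],"rotation":[-0.0,0.1,-0.0]}]
```

move_arm(
  deltas=[
    {"dp": [-9, 0.5, -11], "rotation": [0, 0, 0]},
    {"dp": [-9, 0.5, -11], "rotation": [0, 0, 0]},
    {"dp": [-9, 0.5, -11], "rotation": [0, 0, 0]},
    {"dp": [-9, 0.5, -11], "rotation": [0, 0, 0]},
    {"dp": [-8, 0.5, -9], "rotation": [0, 0, 0]},
  ],
)

```text
t: 6.07
eef_pos: [0.4602, 0.0015, 0.0503]
ee_rot: [-1.563, -0.005, -3.054]
force: [0.6, -4.2, 0.1]
width: 0.0004
```

```bash
python3 -c "
from h import *
st();plan([.495,.045,.055],184.5,vmax=12)"
```

```text
t 6.07 p [460.2   1.5  50.3] rpy [ -89.57   -0.31 -174.97] F [ 0.6 -4.2  0.1] w 0.4
[{"dp":[-7.7,-1.0,-8.0],"rotation":[-0.1,0.1,0.1]},{"dp":[-7.7,-1.0,-8.1],"rotation":[-0.1,0.1,0.1]},{"dp":[-7.7,-1.0,-8.1],"rotation":[-0.1,0.1,0.1]},{"dp":[-7.7,-1.0,-8.1],"rotation":[-0.1,0.1,0.1]},{"dp":[-7.6,-1.0,-8.1],"rotation":[-0.1,0.1,0.1]}]
```

move_arm(
  deltas=[
    {"dp": [-8, -1, -9], "rotation": [0, 0, 0]},
    {"dp": [-8, -1, -9], "rotation": [0, 0, 0]},
    {"dp": [-8, -1, -8], "rotation": [0, 0, 0]},
    {"dp": [-7, 0, -8], "rotation": [0, 0, 0]},
  ],
)

```text
t: 6.4
eef_pos: [0.4903, 0.043, 0.0549]
ee_rot: [-1.562, -0.007, -3.051]
force: [-16.7, -49.6, 15.3]
width: 0.0002
```

```bash
python3 -c "
from h import *
st();wgrab('w6')"
```

```text
t 6.4 p [490.3  43.   54.9] rpy [ -89.51   -0.38 -174.81] F [-16.7 -49.6  15.3] w 0.2
```

View pics/w6.png

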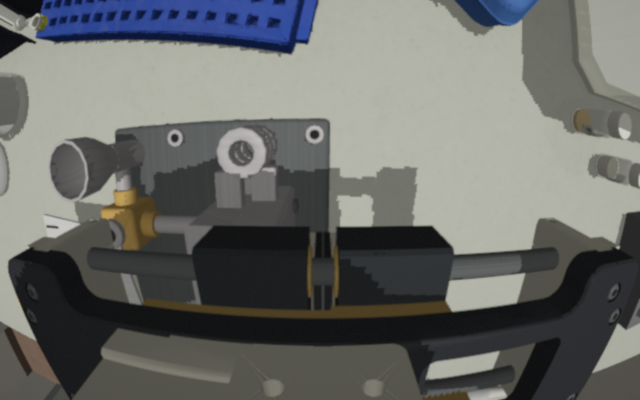

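move_arm(
  deltas=[
    {"dp": [0, 0, 8], "rotation": [0, 0, 0]},
    {"dp": [0, 0, 20], "rotation": [0, 0, 0]},
    {"dp": [0, -20, 20], "rotation": [0, 0, 0]},
  ],
)

```text
t: 6.7
eef_pos: [0.4959, -0.0027, 0.0741]
ee_rot: [-1.559, -0.011, -3.045]
force: [0.7, -0.5, -0.3]
width: 0.0006
```

```bash
python3 -c "
from h import *
st();plan([.423,-.333,.15],184.5)
f=wgrab('w7')"
```

```text
t 6.7 p [495.9  -2.7  74.1] rpy [ -89.33   -0.65 -174.47] F [ 0.7 -0.5 -0.3] w 0.6
[{"dp":[11.7,-7.9,35.8],"rotation":[-0.1,0.1,0.1]},{"dp":[11.6,-7.9,35.9],"rotation":[-0.1,0.1,0.1]},{"dp":[11.5,-8.0,35.9],"rotation":[-0.1,0.1,0.1]},{"dp":[11.4,-8.1,35.9],"rotation":[-0.1,0.1,0.1]},{"dp":[11.4,-8.1,35.9],"rotation":[-0.1,0.1,0.1]}]
[{"dp":[11.3,-8.2,35.9],"rotation":[-0.1,0.1,0.1]},{"dp":[11.2,-8.2,35.9],"rotation":[-0.1,0.1,0.1]},{"dp":[11.1,-8.3,35.9],"rotation":[-0.1,0.1,0.1]},{"dp":[11.0,-8.4,35.9],"rotation":[-0.1,0.1,0.1]}]
```

View pics/w7.png

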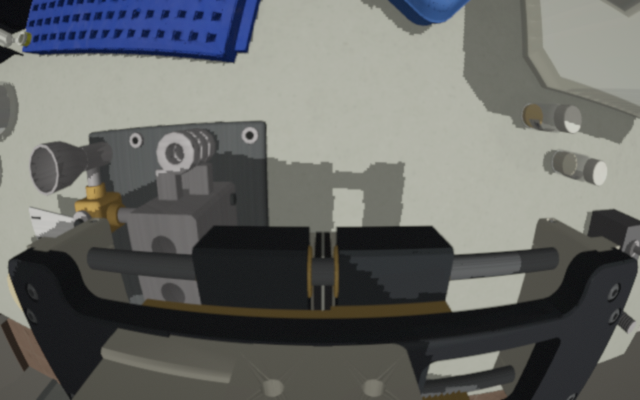

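```bash
python3 -c "
from h import *
t=dict(np.load('f_top0.npz'));s=dict(np.load('f_side0.npz'))
print(tri([ray(t,271.7,188.6),ray(s,321.2,176.2)]))"
```

```text
(array([0.53196382, 0.18436096, 0.08561521]), [np.float64(0.0007762869573450653), np.float64(0.0007762869573449836)])
```

move_arm(
  deltas=[
    {"dp": [11.5, -12, 36], "rotation": [0, 0, 0.2]},
    {"dp": [11.5, -10, 36], "rotation": [0, 0, 0.2]},
    {"dp": [11.5, -8, 36], "rotation": [-0.1, 0, 0.2]},
    {"dp": [11.5, -8, 36], "rotation": [-0.1, 0, 0]},
    {"dp": [11.5, -8, 36], "rotation": [-0.1, 0, 0]},
  ],
)

```text
t: 7.17
eef_pos: [0.4677, -0.1887, 0.1327]
ee_rot: [-1.565, 0.021, -3.034]
force: [0.4, 0.0, -0.3]
width: 0.0005
```

```bash
python3 -c "
from h import *
st();plan([.423,-.333,.14],184.5)"
```

```text
t 7.17 p [ 467.7 -188.7  132.7] rpy [ -89.68    1.21 -173.84] F [ 0.4  0.  -0.3] w 0.5
[{"dp":[15.0,-1.9,34.7],"rotation":[-0.1,0.4,-0.3]},{"dp":[14.7,-1.9,34.8],"rotation":[-0.1,0.4,-0.3]},{"dp":[14.5,-1.9,34.9],"rotation":[-0.1,0.4,-0.3]},{"dp":[14.2,-1.8,35.0],"rotation":[-0.1,0.4,-0.3]}]
```

move_arm(
  deltas=[
    {"dp": [15, -2, 35], "rotation": [0, 0.4, -0.3]},
    {"dp": [14.5, -2, 35], "rotation": [0, 0.4, -0.3]},
    {"dp": [14, -2, 33], "rotation": [0, 0.4, -0.3]},
    {"dp": [13, -2, 31], "rotation": [0, 0.4, -0.3]},
  ],
  jaw=130,
)

```text
t: 7.5
eef_pos: [0.4282, -0.3354, 0.1468]
ee_rot: [-1.562, 0.015, -3.062]
force: [0.7, -0.2, -1.0]
width: 0.0218
```

```bash
python3 -c "
from h import *
st();wgrab('w8');i=cv2.imread('pics/w8.png')[150:330,200:440];cv2.imwrite('pics/w8a.png',cv2.resize(i,None,fx=3,fy=3))"
```

```text
t 7.5 p [ 428.2 -335.4  146.8] rpy [ -89.49    0.84 -175.41] F [ 0.7 -0.2 -1. ] w 21.8
```

View pics/w8a.png

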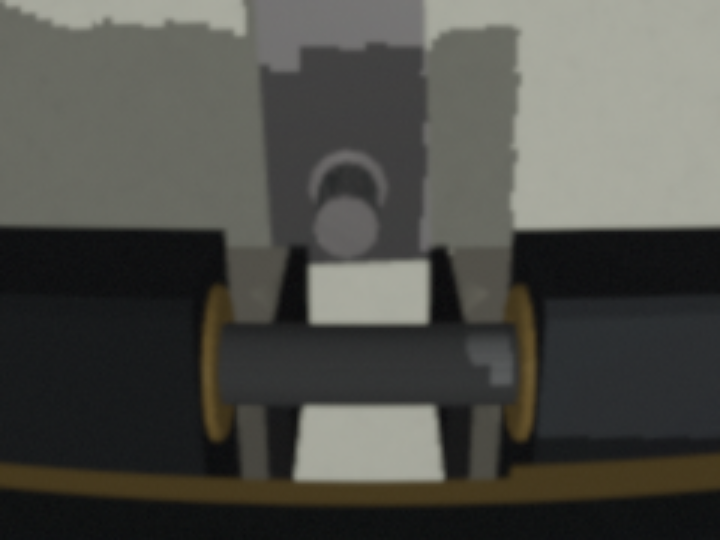

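```bash
python3 -c "
from h import *
f=dict(np.load('f_w8.npz'));print(watz(f,315.7,225.7,.093));plan([.423,-.332,.12],184.5,nmin=3)"
```

```text
[ 0.42265783 -0.33099134  0.093     ]
[{"dp":[1.4,9.0,-2.7],"rotation":[-0.2,-0.0,-0.3]},{"dp":[1.3,9.0,-2.7],"rotation":[-0.2,-0.0,-0.3]},{"dp":[1.3,9.0,-2.7],"rotation":[-0.2,-0.0,-0.3]}]
```

move_arm(
  deltas=[
    {"dp": [1.5, 9, -3], "rotation": [-0.2, 0, -0.3]},
    {"dp": [1.5, 9, -2.5], "rotation": [-0.2, 0, -0.3]},
    {"dp": [1.5, 9, -2], "rotation": [-0.2, 0, -0.3]},
    {"dp": [0, 0, 0], "rotation": [0, 0, 0]},
  ],
)

```text
t: 7.88
eef_pos: [0.4238, -0.3347, 0.1188]
ee_rot: [-1.571, 0.002, -3.07]
force: [-0.6, 1.2, -0.6]
width: 0.0426
```

```bash
python3 -c "
from h import *
st();plan([.423,-.332,.062],184.5,vmax=20)"
```

```text
t 7.88 p [ 423.8 -334.7  118.8] rpy [-8.9990e+01  1.3000e-01 -1.7587e+02] F [-0.6  1.2 -0.6] w 42.6
[{"dp":[0.2,18.9,-0.9],"rotation":[-0.0,-0.1,-0.0]},{"dp":[0.2,18.9,-0.9],"rotation":[-0.0,-0.1,-0.0]},{"dp":[0.2,18.9,-0.9],"rotation":[-0.0,-0.1,-0.0]}]
```

move_arm(
  deltas=[
    {"dp": [0, 19, -1], "rotation": [0, 0, 0]},
    {"dp": [0, 19, -1], "rotation": [0, 0, 0]},
    {"dp": [0, 17, -1], "rotation": [0, 0, 0]},
  ],
)

```text
t: 8.13
eef_pos: [0.4279, -0.3292, 0.0646]
ee_rot: [-1.568, 0.008, -3.063]
force: [0.4, -0.1, -0.8]
width: 0.0427
```

```bash
python3 -c "
from h import *
st();plan([.423,-.332,.062],184.5,vmax=20)"
```

```text
t 8.13 p [ 427.9 -329.2   64.6] rpy [ -89.83    0.44 -175.5 ] F [ 0.4 -0.1 -0.8] w 42.7
[{"dp":[5.1,2.5,2.4],"rotation":[-0.2,-0.0,-0.4]}]
```

move_arm(
  deltas=[
    {"dp": [4, 2.5, 2.5], "rotation": [0, 0, -0.3]},
    {"dp": [1, 0.5, 0], "rotation": [0, 0, 0]},
  ],
)

```text
t: 8.3
eef_pos: [0.422, -0.329, 0.0581]
ee_rot: [-1.571, -0.003, -3.059]
force: [-0.1, -0.2, 0.7]
width: 0.0427
```

```bash
python3 -c "
from h import *
st();plan([.423,-.332,.062],184.5,vmax=20)"
```

```text
t 8.3 p [ 422.  -329.    58.1] rpy [ -89.99   -0.19 -175.26] F [-0.1 -0.2  0.7] w 42.7
[{"dp":[-0.7,-3.9,3.0],"rotation":[-0.0,0.2,0.2]}]
```

move_arm(
  deltas=[
    {"dp": [-0.5, -4, 3], "rotation": [0, 0, 0.2]},
    {"dp": [0, -1.5, 0], "rotation": [0, 0, 0]},
  ],
)

```text
t: 8.47
eef_pos: [0.4231, -0.3311, 0.0642]
ee_rot: [-1.571, -0.001, -3.056]
force: [0.3, -1.4, 0.6]
width: 0.0427
```

```bash
python3 -c "
from h import *
st();plan([.423,-.332,.063],184.5,vmax=20)"
```

```text
t 8.47 p [ 423.1 -331.1   64.2] rpy [-9.0010e+01 -6.0000e-02 -1.7511e+02] F [ 0.3 -1.4  0.6] w 42.7
[{"dp":[0.2,1.2,0.9],"rotation":[0.0,0.4,0.1]}]
```

Close on the pin head.

move_arm(
  deltas=[
    {"dp": [0, 0.5, 0.5], "rotation": [0, 0, 0]},
    {"dp": [0, 0.5, 0], "rotation": [0, 0, 0]},
    {"dp": [0, 0.5, 0], "rotation": [0, 0, 0]},
    {"dp": [0, 0, 0], "rotation": [0, 0, 0]},
  ],
  jaw=255,
  squeeze=30,
)

```text
t: 8.8
eef_pos: [0.4256, -0.3325, 0.0664]
ee_rot: [-1.568, 0.005, -3.056]
force: [-0.5, 0.4, -0.5]
width: 0.0215
```

move_arm(
  deltas=[
    {"dp": [0, 0, 0], "rotation": [0, 0, 0]},
    {"dp": [0, 0, 0], "rotation": [0, 0, 0]},
    {"dp": [0, 0, 0], "rotation": [0, 0, 0]},
  ],
)

```text
t: 9.05
eef_pos: [0.4255, -0.3317, 0.0668]
ee_rot: [-1.569, 0.006, -3.057]
force: [1.0, -0.0, -0.5]
width: 0.0146
```

```bash
python3 -c "
from h import *
st();plan([.4225,-.332,.16],184.5,vmax=30)"
```

```text
t 9.05 p [ 425.5 -331.7   66.8] rpy [ -89.92    0.34 -175.15] F [ 1.  -0.  -0.5] w 14.6
[{"dp":[0.6,-23.3,0.1],"rotation":[-0.0,0.1,-0.1]},{"dp":[0.7,-23.3,0.0],"rotation":[-0.0,0.1,-0.1]},{"dp":[0.7,-23.3,0.0],"rotation":[-0.0,0.1,-0.1]},{"dp":[0.7,-23.3,0.0],"rotation":[-0.0,0.1,-0.1]}]
```

move_arm(
  deltas=[
    {"dp": [0, -15, 0], "rotation": [0, 0, 0]},
    {"dp": [0, -20, 0], "rotation": [0, 0, 0]},
    {"dp": [0, -25, 0], "rotation": [0, 0, 0]},
    {"dp": [0, -25, 0], "rotation": [0, 0, 0]},
    {"dp": [0, -25, 0], "rotation": [0, 0, 0]},
  ],
)

```text
t: 9.47
eef_pos: [0.4223, -0.3308, 0.1745]
ee_rot: [-1.574, -0.003, -3.058]
force: [0.0, 0.9, -0.9]
width: 0.0149
```

```bash
python3 -c "
from h import *
st();plan([.541,.06,.172],184.5,vmax=38);wgrab('w9');i=cv2.imread('pics/w9.png')[150:330,200:440];cv2.imwrite('pics/w9a.png',cv2.resize(i,None,fx=3,fy=3))"
```

```text
t 9.47 p [ 422.3 -330.8  174.5] rpy [ -90.16   -0.18 -175.2 ] F [ 0.   0.9 -0.9] w 14.9
[{"dp":[-13.7,0.3,-34.5],"rotation":[0.0,0.0,0.0]},{"dp":[-13.7,0.3,-34.5],"rotation":[0.0,0.0,0.0]},{"dp":[-13.7,0.3,-34.5],"rotation":[0.0,0.0,0.0]},{"dp":[-13.7,0.3,-34.5],"rotation":[0.0,0.0,0.0]},{"dp":[-13.7,0.3,-34.5],"rotation":[0.0,0.0,0.0]}]
[{"dp":[-13.6,0.3,-34.5],"rotation":[0.0,0.0,0.0]},{"dp":[-13.6,0.3,-34.5],"rotation":[0.0,0.0,0.0]},{"dp":[-13.6,0.2,-34.5],"rotation":[0.0,0.0,0.0]},{"dp":[-13.6,0.2,-34.5],"rotation":[0.0,0.0,0.0]},{"dp":[-13.6,0.2,-34.6],"rotation":[0.0,0.0,0.0]}]
[{"dp":[-13.6,0.2,-34.6],"rotation":[0.0,0.0,0.0]}]
```

View pics/w9a.png

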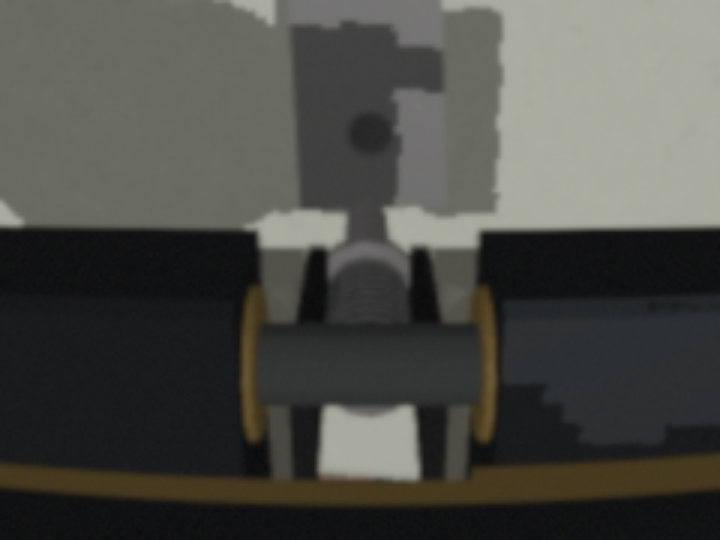

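```bash
python3 -c "
from h import *
f=dict(np.load('f_w9.npz'));print(watz(f,323.3,194,.055))"
```

```text
[ 0.42302691 -0.33055149  0.055     ]
```

move_arm(
  deltas=[
    {"dp": [-14, 0, -34], "rotation": [0, 0, 0]},
    {"dp": [-14, 0, -34], "rotation": [0, 0, 0]},
    {"dp": [-14, 0, -34], "rotation": [0, 0, 0]},
    {"dp": [-14, 0, -34], "rotation": [0, 0, 0]},
    {"dp": [-14, 0, -34], "rotation": [0, 0, 0]},
  ],
)

```text
t: 9.93
eef_pos: [0.4819, -0.1587, 0.1835]
ee_rot: [-1.565, 0.01, -3.069]
force: [0.6, 0.1, -0.1]
width: 0.0144
```

```bash
python3 -c "
from h import *
st();plan([.541,.085,.172],184.5,vmax=38)"
```

```text
t 9.93 p [ 481.9 -158.7  183.5] rpy [ -89.65    0.58 -175.82] F [ 0.6  0.1 -0.1] w 14.4
[{"dp":[-10.9,1.5,-34.1],"rotation":[-0.0,-0.0,-0.1]},{"dp":[-11.0,1.6,-34.1],"rotation":[-0.0,-0.0,-0.1]},{"dp":[-11.0,1.6,-34.1],"rotation":[-0.0,-0.0,-0.1]},{"dp":[-11.0,1.6,-34.1],"rotation":[-0.0,-0.0,-0.1]},{"dp":[-11.1,1.6,-34.1],"rotation":[-0.0,-0.0,-0.1]}]
[{"dp":[-11.1,1.6,-34.1],"rotation":[-0.0,-0.0,-0.1]},{"dp":[-11.1,1.6,-34.1],"rotation":[-0.0,-0.0,-0.1]}]
```

move_arm(
  deltas=[
    {"dp": [-11, 1.5, -34], "rotation": [0, 0, -0.1]},
    {"dp": [-11, 1.5, -34], "rotation": [0, 0, -0.1]},
    {"dp": [-11, 1.5, -34], "rotation": [0, 0, -0.1]},
    {"dp": [-11, 1.5, -34], "rotation": [0, 0, -0.1]},
    {"dp": [-11, 1.5, -34], "rotation": [0, 0, -0.1]},
  ],
)

```text
t: 10.35
eef_pos: [0.5256, 0.023, 0.1758]
ee_rot: [-1.564, 0.005, -3.069]
force: [1.3, -0.7, -1.2]
width: 0.0147
```

move_arm(
  deltas=[
    {"dp": [-11, 1.5, -34], "rotation": [0, 0, 0]},
    {"dp": [-9, 1.5, -25], "rotation": [0, 0, 0]},
    {"dp": [0, 0, 0], "rotation": [0, 0, 0]},
  ],
)

```text
t: 10.6
eef_pos: [0.5431, 0.0915, 0.1717]
ee_rot: [-1.564, 0.006, -3.065]
force: [0.7, -0.1, -0.5]
width: 0.0146
```

```bash
python3 -c "
from h import *
st();wgrab('w10');i=cv2.imread('pics/w10.png')[120:330,200:440];cv2.imwrite('pics/w10a.png',cv2.resize(i,None,fx=3,fy=2.8))
f=arm.grab_frame('side');np.savez('f_side1.npz',**f);cv2.imwrite('pics/side1.png',cv2.resize(f['pixels'][110:240,250:370,::-1],None,fx=5,fy=4.5,interpolation=cv2.INTER_CUBIC));st()"
```

```text
t 10.6 p [543.1  91.5 171.7] rpy [ -89.6     0.35 -175.61] F [ 0.7 -0.1 -0.5] w 14.6
t 10.7 p [541.8  88.6 171.6] rpy [ -89.57    0.26 -175.67] F [ 0.2 -0.2  0.1] w 14.6
```

View pics/w10a.png

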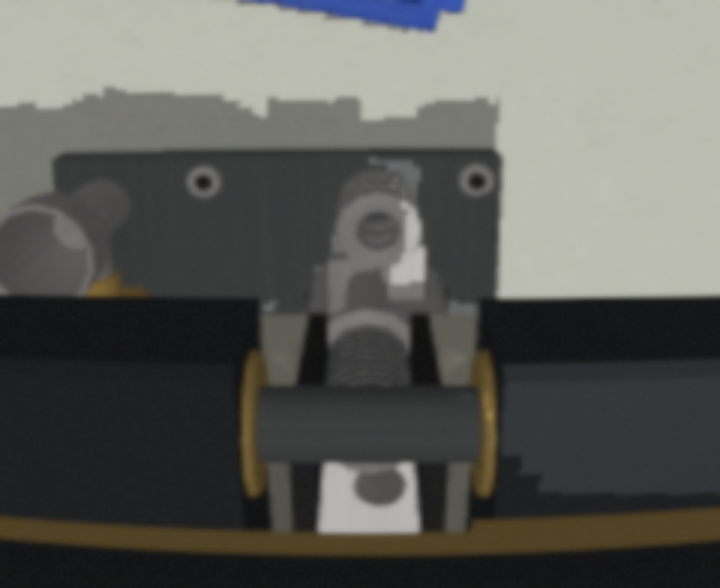

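View pics/side1.png

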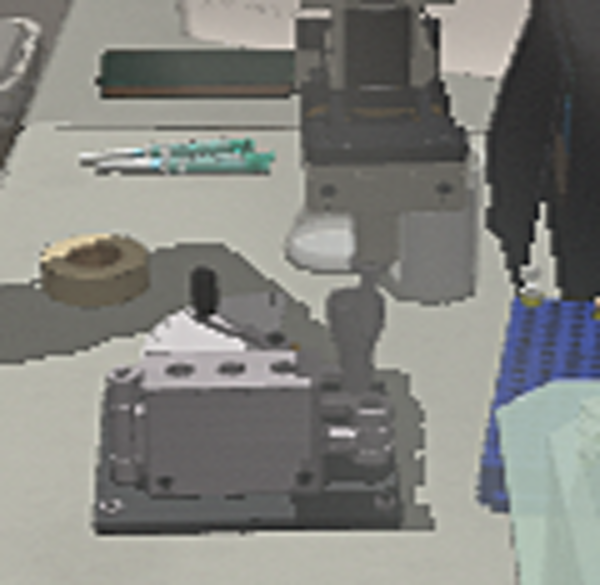

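```bash
python3 -c "
from h import *
f=dict(np.load('f_w10.npz'));print(watz(f,326.3,201.8,.066), wproj(f,[.541,.0865,.066]))
print('tip proj if at tool axis',wproj(f,[f['p'][0],f['p'][1],f['p'][2]-.061]))
i=cv2.imread('pics/w10.png')[170:265,290:360];cv2.imwrite('pics/w10b.png',cv2.resize(i,None,fx=8,fy=6.3,interpolation=cv2.INTER_CUBIC))"
```

```text
[0.54157683 0.08788792 0.066     ] (np.float64(327.8206339342739), np.float64(202.5456639927269))
tip proj if at tool axis (np.float64(322.54182926903786), np.float64(215.19202934885956))
```

View pics/w10b.png

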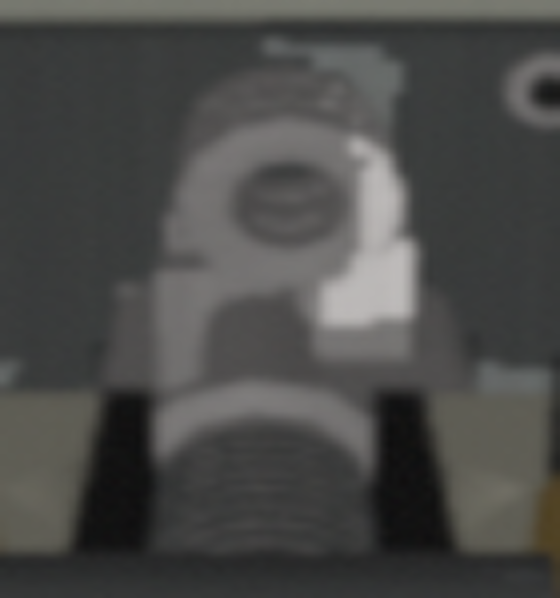

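```bash
python3 -c "
from h import *
f=dict(np.load('f_w10.npz'));
h=watz(f,326.5,202.2,.066);t=watz(f,322.2,218.5,f['p'][2]-.061);print(h,t,f['p'],'target tcp',f['p']+(h-t))
print(watz(f,323,(400+80)/6.3+170,f['p'][2]+.013-.021))
"
```

```text
[0.5412269  0.08768357 0.066     ] [0.54054142 0.09160474 0.11065783] [0.54312514 0.09154885 0.17165783] target tcp [0.54381063 0.08762768 0.127     ]
[0.54109102 0.09139952 0.16365783]
```

```bash
python3 -c "
from h import *
st();plan([.544,.0877,.136],184.55,nmin=3)
"
```

```text
t 10.7 p [541.8  88.6 171.6] rpy [ -89.57    0.26 -175.67] F [ 0.2 -0.2  0.1] w 14.6
[{"dp":[-0.7,11.9,0.3],"rotation":[-0.1,-0.1,-0.1]},{"dp":[-0.7,11.9,0.3],"rotation":[-0.1,-0.1,-0.1]},{"dp":[-0.7,11.9,0.3],"rotation":[-0.1,-0.1,-0.1]}]
```

move_arm(
  deltas=[
    {"dp": [-0.5, 12, 0.3], "rotation": [-0.1, 0, -0.1]},
    {"dp": [-0.5, 12, 0.3], "rotation": [-0.1, 0, -0.1]},
    {"dp": [-0.5, 10, 0.3], "rotation": [-0.1, 0, 0]},
    {"dp": [0, 0, 0], "rotation": [0, 0, 0]},
  ],
)

```text
t: 11.03
eef_pos: [0.5424, 0.0845, 0.1345]
ee_rot: [-1.569, 0.0, -3.069]
force: [-0.4, 0.5, -1.0]
width: 0.0146
```

```bash
python3 -c "
from h import *
st();plan([.544,.0877,.134],184.55,nmin=2)
wgrab('w11');i=cv2.imread('pics/w11.png')[170:265,290:360];cv2.imwrite('pics/w11b.png',cv2.resize(i,None,fx=8,fy=6.3,interpolation=cv2.INTER_CUBIC))"
```

```text
t 11.03 p [542.4  84.5 134.5] rpy [-8.9900e+01  2.0000e-02 -1.7582e+02] F [-0.4  0.5 -1. ] w 14.6
[{"dp":[-0.9,0.2,-1.5],"rotation":[-0.0,-0.2,-0.0]},{"dp":[-0.9,0.2,-1.5],"rotation":[-0.0,-0.2,-0.0]}]
```

View pics/w11b.png

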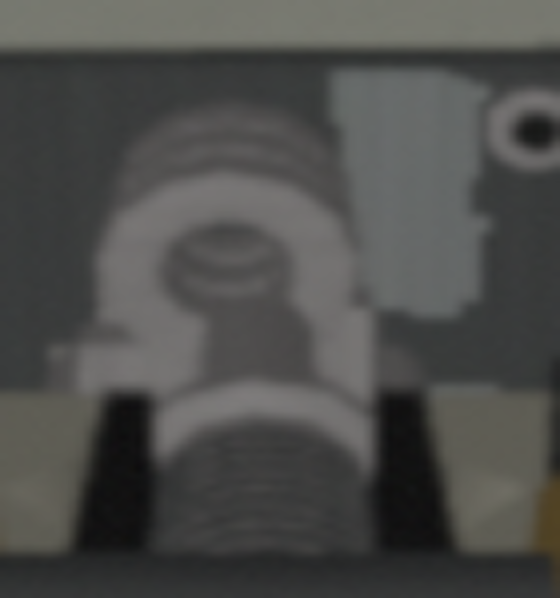

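```bash
python3 -c "
from h import *
f=dict(np.load('f_w11.npz'));
h=watz(f,318.4,212.9,.066);t=watz(f,322.2,218.5,f['p'][2]-.061);print(h,t,'target tcp',f['p']+(h-t));st();plan(list((f['p']+(h-t))[:2])+[.134],184.55,nmin=2)
"
```

```text
[0.54123433 0.08787845 0.066     ] [0.53945152 0.08483719 0.07346371] target tcp [0.54418434 0.08753072 0.127     ]
t 11.08 p [542.7  84.5 135.3] rpy [-8.9890e+01  5.0000e-02 -1.7582e+02] F [-0.2 -0.5 -0.4] w 14.6
[{"dp":[-0.9,0.6,-1.5],"rotation":[-0.1,-0.2,-0.0]},{"dp":[-0.9,0.6,-1.5],"rotation":[-0.1,-0.2,-0.0]}]
```

move_arm(
  deltas=[
    {"dp": [-1.5, 0, -2.5], "rotation": [0, -0.2, 0]},
    {"dp": [-0.3, 0, -0.5], "rotation": [0, 0, 0]},
    {"dp": [0, 0, 0], "rotation": [0, 0, 0]},
  ],
)

```text
t: 11.33
eef_pos: [0.5447, 0.0863, 0.1354]
ee_rot: [-1.568, 0.001, -3.067]
force: [0.4, -0.0, -0.2]
width: 0.0144
```

```bash
python3 -c "
from h import *
st();plan([.5441,.0876,.122],184.55,nmin=2)"
```

```text
t 11.33 p [544.7  86.3 135.4] rpy [-8.9860e+01  5.0000e-02 -1.7573e+02] F [ 0.4 -0.  -0.2] w 14.4
[{"dp":[0.2,6.7,-0.7],"rotation":[-0.1,-0.1,-0.0]},{"dp":[0.2,6.7,-0.7],"rotation":[-0.1,-0.1,-0.0]}]
```

move_arm(
  deltas=[
    {"dp": [0.5, 6, -1], "rotation": [0, 0, 0]},
    {"dp": [0.5, 6, -0.5], "rotation": [0, 0, 0]},
    {"dp": [0.5, 5, 0], "rotation": [0, 0, 0]},
  ],
)

```text
t: 11.58
eef_pos: [0.5444, 0.0883, 0.1193]
ee_rot: [-1.57, 0.005, -3.067]
force: [0.5, 0.3, -0.3]
width: 0.0144
```

```bash
python3 -c "
from h import *
st();plan([.5441,.0876,.105],184.55,nmin=2)"
```

```text
t 11.58 p [544.4  88.3 119.3] rpy [ -89.94    0.28 -175.72] F [ 0.5  0.3 -0.3] w 14.4
[{"dp":[0.2,7.1,0.3],"rotation":[-0.0,-0.1,-0.1]},{"dp":[0.2,7.1,0.3],"rotation":[-0.0,-0.1,-0.1]}]
```

move_arm(
  deltas=[
    {"dp": [0.3, 6, 0.3], "rotation": [0, 0, 0]},
    {"dp": [0.3, 6, 0.3], "rotation": [0, 0, 0]},
    {"dp": [0.3, 5, 0], "rotation": [0, 0, 0]},
  ],
)

```text
t: 11.83
eef_pos: [0.5432, 0.0877, 0.1002]
ee_rot: [-1.57, 0.005, -3.066]
force: [1.0, 0.5, -0.3]
width: 0.0146
```

```bash
python3 -c "
from h import *
st();plan([.5441,.0876,.09],184.55,nmin=2)"
```

```text
t 11.83 p [543.2  87.7 100.2] rpy [ -89.94    0.27 -175.7 ] F [ 1.   0.5 -0.3] w 14.6
[{"dp":[-0.4,5.1,0.1],"rotation":[-0.0,-0.1,-0.1]},{"dp":[-0.4,5.1,0.1],"rotation":[-0.0,-0.1,-0.1]}]
```

move_arm(
  deltas=[
    {"dp": [0, 5, 0], "rotation": [0, 0, 0]},
    {"dp": [0, 5, 0], "rotation": [0, 0, 0]},
    {"dp": [0, 4, 0], "rotation": [0, 0, 0]},
  ],
)

```text
t: 12.08
eef_pos: [0.5432, 0.0877, 0.0842]
ee_rot: [-1.57, 0.004, -3.066]
force: [1.0, -0.2, -1.1]
width: 0.0147
```

```bash
python3 -c "
from h import *
st();plan([.5441,.0876,.077],184.55,nmin=2)"
```

```text
t 12.08 p [543.2  87.7  84.2] rpy [ -89.93    0.26 -175.68] F [ 1.  -0.2 -1.1] w 14.7
[{"dp":[-0.4,3.6,0.1],"rotation":[-0.0,-0.1,-0.1]},{"dp":[-0.4,3.6,0.1],"rotation":[-0.0,-0.1,-0.1]}]
```

move_arm(
  deltas=[
    {"dp": [0, 3, 0], "rotation": [0, 0, 0]},
    {"dp": [0, 3, 0], "rotation": [0, 0, 0]},
    {"dp": [0, 2.5, 0], "rotation": [0, 0, 0]},
  ],
)

```text
t: 12.33
eef_pos: [0.5441, 0.0879, 0.0771]
ee_rot: [-1.569, 0.006, -3.065]
force: [-14.7, 0.6, 42.1]
width: 0.0147
```

```bash
python3 -c "
from h import *
st()"
```

```text
t 12.33 p [544.1  87.9  77.1] rpy [ -89.88    0.32 -175.58] F [-14.7   0.6  42.1] w 14.7
```

move_arm(
  deltas=[
    {"dp": [0, -0.5, 0], "rotation": [0, 0, 0]},
    {"dp": [0, 0, 0], "rotation": [0, 0, 0]},
    {"dp": [0, 0, 0], "rotation": [0, 0, 0]},
  ],
  jaw=160,
)

```text
t: 12.58
eef_pos: [0.5448, 0.0883, 0.0791]
ee_rot: [-1.569, 0.008, -3.064]
force: [-1.5, 0.0, 0.2]
width: 0.0288
```

```bash
python3 -c "
from h import *
st();wgrab('w12');i=cv2.imread('pics/w12.png')[150:290,260:380];cv2.imwrite('pics/w12b.png',cv2.resize(i,None,fx=5,fy=4.2,interpolation=cv2.INTER_CUBIC))"
```

```text
t 12.58 p [544.8  88.3  79.1] rpy [ -89.91    0.45 -175.54] F [-1.5  0.   0.2] w 28.8
```

View pics/w12b.png

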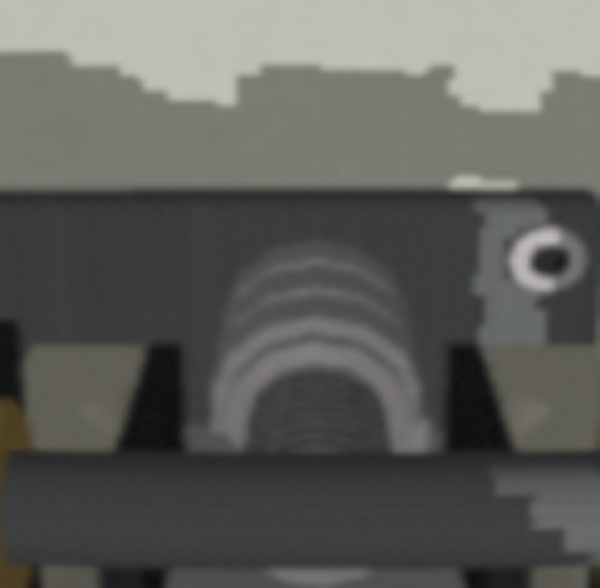

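move_arm(
  deltas=[
    {"dp": [0, -15, 0], "rotation": [0, 0, 0]},
    {"dp": [0, -25, 0], "rotation": [0, 0, 0]},
    {"dp": [0, -35, 0], "rotation": [0, 0, 0]},
    {"dp": [0, -25, 0], "rotation": [0, 0, 0]},
  ],
  jaw=0,
)

```text
t: 12.97
eef_pos: [0.5396, 0.0863, 0.1744]
ee_rot: [-1.564, -0.007, -3.066]
force: [1.3, 0.1, 1.3]
width: 0.054
```

```bash
python3 -c "
from h import *
st();plan([.4854,.083,.15],184.55,nmin=2);f=arm.grab_frame('side');cv2.imwrite('pics/side2.png',cv2.resize(f['pixels'][110:240,250:370,::-1],None,fx=5,fy=4.5,interpolation=cv2.INTER_CUBIC))"
```

```text
t 12.97 p [539.6  86.3 174.4] rpy [ -89.62   -0.4  -175.64] F [1.3 0.1 1.3] w 54.0
[{"dp":[27.1,12.4,-0.5],"rotation":[-0.2,-0.1,0.2]},{"dp":[27.1,12.3,-0.5],"rotation":[-0.2,-0.1,0.2]}]
```

View pics/side2.png

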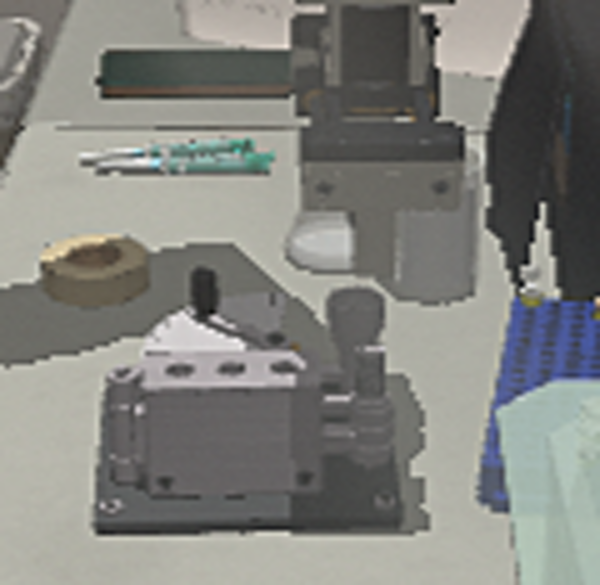

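move_arm(
  deltas=[
    {"dp": [27, 8, 0], "rotation": [-0.2, -0.1, 0.2]},
    {"dp": [27, 8, 0], "rotation": [-0.2, -0.1, 0.2]},
    {"dp": [0, 0, 0], "rotation": [0, 0, 0]},
    {"dp": [0, 0, 0], "rotation": [0, 0, 0]},
    {"dp": [0, 0, 0], "rotation": [0, 0, 0]},
  ],
)

```text
t: 13.43
eef_pos: [0.4879, 0.0831, 0.1639]
ee_rot: [-1.575, 0.012, -3.062]
force: [0.9, -0.5, 0.8]
width: 0.0866
```

```bash
python3 -c "
from h import *
st();wgrab('w13');plan([.4854,.083,.11],184.55,nmin=2)"
```

```text
t 13.43 p [487.9  83.1 163.9] rpy [ -90.26    0.67 -175.44] F [ 0.9 -0.5  0.8] w 86.6
[{"dp":[1.8,27.0,0.1],"rotation":[0.1,0.0,-0.3]},{"dp":[1.6,27.0,0.1],"rotation":[0.1,0.0,-0.3]}]
```

View pics/w13.png

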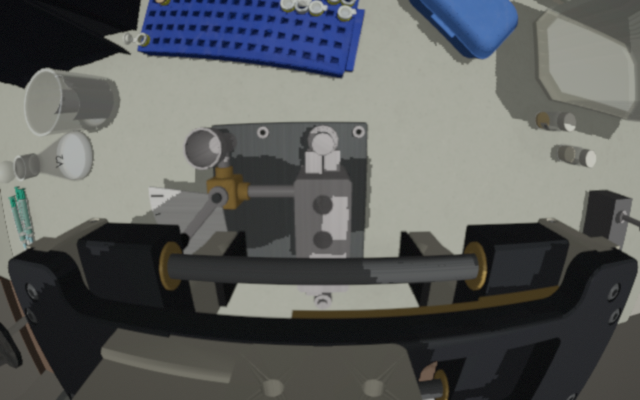

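move_arm(
  deltas=[
    {"dp": [1.5, 27, 0], "rotation": [0, 0, -0.3]},
    {"dp": [1.5, 27, 0], "rotation": [0, 0, -0.3]},
    {"dp": [0, 0, 0], "rotation": [0, 0, 0]},
  ],
  jaw=45,
)

```text
t: 13.73
eef_pos: [0.4891, 0.0845, 0.11]
ee_rot: [-1.577, 0.006, -3.062]
force: [-0.5, -1.6, -0.5]
width: 0.0745
```

```bash
python3 -c "
from h import *
st();plan([.4854,.0835,.062],184.55,vmax=18)"
```

```text
t 13.73 p [489.1  84.5 110. ] rpy [ -90.36    0.34 -175.44] F [-0.5 -1.6 -0.5] w 74.5
[{"dp":[1.4,16.0,0.3],"rotation":[0.1,0.0,-0.1]},{"dp":[1.3,16.0,0.3],"rotation":[0.1,0.0,-0.1]},{"dp":[1.3,16.0,0.3],"rotation":[0.1,0.0,-0.1]}]
```

move_arm(
  deltas=[
    {"dp": [2, 16, 0], "rotation": [0.1, 0, -0.1]},
    {"dp": [2, 16, 0], "rotation": [0.1, 0, -0.1]},
    {"dp": [2, 12, 0], "rotation": [0.1, 0, -0.1]},
    {"dp": [0, 0, 0], "rotation": [0, 0, 0]},
  ],
)

```text
t: 14.07
eef_pos: [0.4867, 0.0847, 0.0662]
ee_rot: [-1.57, 0.001, -3.062]
force: [-0.5, -1.1, 0.4]
width: 0.0721
```

```bash
python3 -c "
from h import *
st();plan([.4854,.0835,.062],184.55,vmax=18)"
```

```text
t 14.07 p [486.7  84.7  66.2] rpy [-8.9940e+01  5.0000e-02 -1.7544e+02] F [-0.5 -1.1  0.4] w 72.1
[{"dp":[1.4,4.2,1.0],"rotation":[-0.1,0.0,-0.0]}]
```

move_arm(
  deltas=[
    {"dp": [1, 3.5, 1], "rotation": [0, 0, 0]},
    {"dp": [0, 0.5, 0.3], "rotation": [0, 0, 0]},
    {"dp": [0, 0, 0], "rotation": [0, 0, 0]},
  ],
)

```text
t: 14.32
eef_pos: [0.4882, 0.0839, 0.064]
ee_rot: [-1.57, 0.002, -3.061]
force: [0.3, 0.4, -0.3]
width: 0.0722
```

move_arm(
  deltas=[
    {"dp": [0, 0.3, 0.3], "rotation": [0, 0, 0]},
    {"dp": [0, 0, 0], "rotation": [0, 0, 0]},
    {"dp": [0, 0, 0], "rotation": [0, 0, 0]},
    {"dp": [0, 0, 0], "rotation": [0, 0, 0]},
  ],
  jaw=255,
  squeeze=45,
)

```text
t: 14.65
eef_pos: [0.49, 0.0842, 0.0663]
ee_rot: [-1.571, 0.007, -3.061]
force: [0.1, 1.1, 0.3]
width: 0.0513
```

move_arm(
  deltas=[
    {"dp": [0, 0, 0], "rotation": [0, 0, 0]},
    {"dp": [0, 0, 0], "rotation": [0, 0, 0]},
    {"dp": [0, 0, 0], "rotation": [0, 0, 0]},
    {"dp": [0, 0, 0], "rotation": [0, 0, 0]},
  ],
)

```text
t: 14.98
eef_pos: [0.4902, 0.0837, 0.0666]
ee_rot: [-1.571, 0.007, -3.061]
force: [-0.0, -1.1, -0.5]
width: 0.0434
```

```bash
python3 -c "
from h import *
st();f=wgrab('w14');g=arm.grab_frame('side');cv2.imwrite('pics/side3.png',cv2.resize(g['pixels'][110:240,250:370,::-1],None,fx=5,fy=4.5,interpolation=cv2.INTER_CUBIC));g=arm.grab_frame('top');cv2.imwrite('pics/top3.png',g['pixels'][:,:,::-1])
st()"
```

```text
t 14.98 p [490.2  83.7  66.6] rpy [ -90.      0.4  -175.36] F [-0.  -1.1 -0.5] w 43.4
t 15.13 p [490.2  83.7  66.6] rpy [ -90.      0.4  -175.36] F [ 0.1 -0.9 -1.5] w 43.6
```

View pics/w14.png

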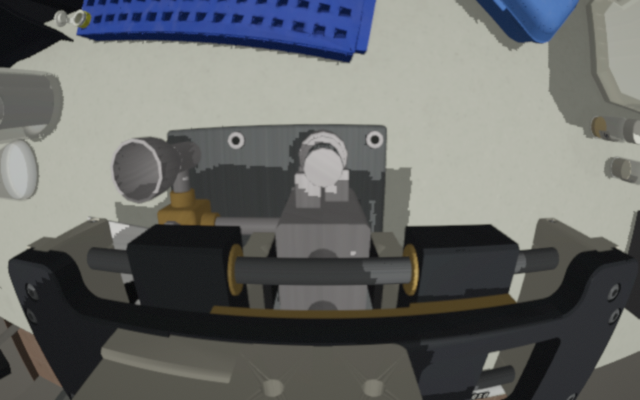

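View pics/side3.png

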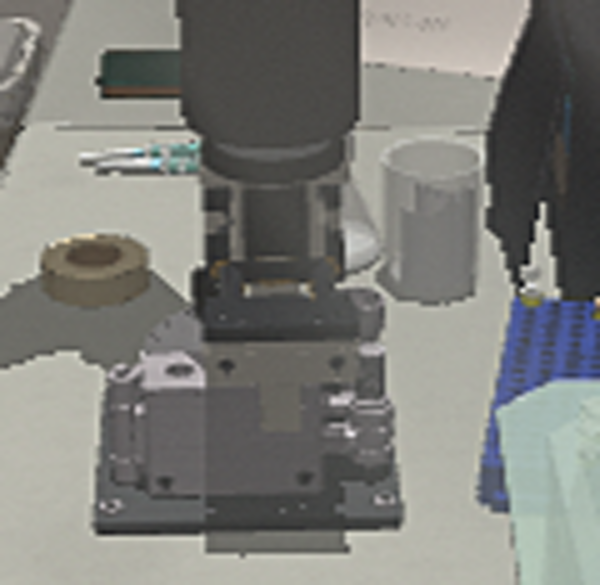

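move_arm(
  deltas=[
    {"dp": [0, 0, 0], "rotation": [0, 0, 0]},
    {"dp": [0, 0, 0], "rotation": [0, 0, 0]},
    {"dp": [0, 0, 0], "rotation": [0, 0, 0]},
    {"dp": [0, 0, 0], "rotation": [0, 0, 0]},
  ],
  jaw=80,
)

```text
t: 15.47
eef_pos: [0.4901, 0.0841, 0.0668]
ee_rot: [-1.571, 0.007, -3.061]
force: [0.3, 0.1, 0.3]
width: 0.0591
```

move_arm(
  deltas=[
    {"dp": [4, 5, 0], "rotation": [0, 0, -0.2]},
    {"dp": [2, 2, 0], "rotation": [0, 0, -0.2]},
    {"dp": [0.5, 1, 0], "rotation": [0, 0, 0]},
  ],
)

```text
t: 15.72
eef_pos: [0.4832, 0.0837, 0.0583]
ee_rot: [-1.572, -0.0, -3.061]
force: [-0.7, 0.1, 0.0]
width: 0.0601
```

```bash
python3 -c "
from h import *
st();plan([.4854,.0835,.061],184.55,vmax=18)"
```

```text
t 15.72 p [483.2  83.7  58.3] rpy [ -90.05   -0.   -175.4 ] F [-0.7  0.1  0. ] w 60.1
[{"dp":[-2.1,-2.7,0.4],"rotation":[0.0,0.1,0.0]}]
```

move_arm(
  deltas=[
    {"dp": [-1, -1.5, 0], "rotation": [0, 0, 0]},
    {"dp": [0, 0, 0], "rotation": [0, 0, 0]},
    {"dp": [0, 0, 0], "rotation": [0, 0, 0]},
    {"dp": [0, 0, 0], "rotation": [0, 0, 0]},
  ],
  jaw=255,
  squeeze=45,
)

```text
t: 16.05
eef_pos: [0.4837, 0.0832, 0.0594]
ee_rot: [-1.57, -0.002, -3.061]
force: [1.1, -3.0, 0.6]
width: 0.0438
```

move_arm(
  deltas=[
    {"dp": [0, 0, 0], "rotation": [0, 0, 0]},
    {"dp": [0, 0, 0], "rotation": [0, 0, 0]},
    {"dp": [0, 0, 0], "rotation": [0, 0, 0]},
    {"dp": [0, 0, 0], "rotation": [0, 0, 0]},
    {"dp": [0, 0, 0], "rotation": [0, 0, 0]},
  ],
)

```text
t: 16.47
eef_pos: [0.4837, 0.0832, 0.0594]
ee_rot: [-1.571, -0.002, -3.061]
force: [1.3, -1.1, -0.4]
width: 0.0435
```

```bash
python3 -c "
from h import *
st();f=wgrab('w15');g=arm.grab_frame('top');cv2.imwrite('pics/top4.png',g['pixels'][:,:,::-1]);st()
i=cv2.imread('pics/w15.png')[110:330,100:420];cv2.imwrite('pics/w15b.png',cv2.resize(i,None,fx=2.4,fy=2.4,interpolation=cv2.INTER_CUBIC))"
```

```text
t 16.47 p [483.7  83.2  59.4] rpy [-8.9980e+01 -9.0000e-02 -1.7537e+02] F [ 1.3 -1.1 -0.4] w 43.5
t 16.57 p [483.7  83.2  59.4] rpy [-8.9990e+01 -9.0000e-02 -1.7537e+02] F [-0.2 -0.8 -1.2] w 43.8
```

View pics/w15b.png

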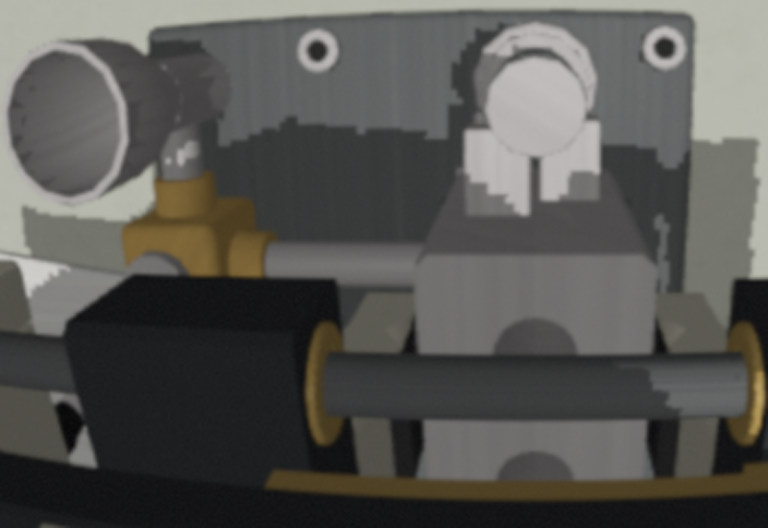

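View pics/top4.png

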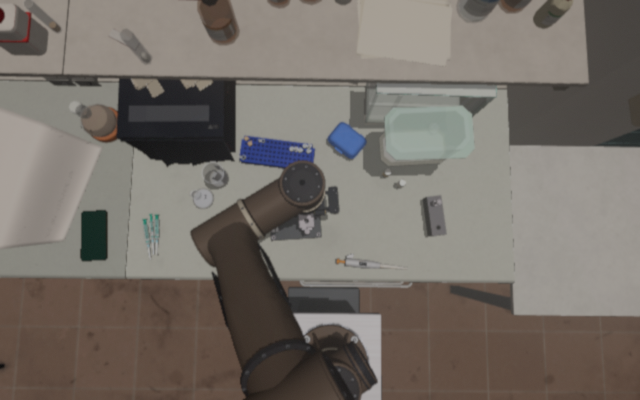

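```bash
python3 -c "
from h import *
print(arm.job_done());st()"
```

```text
the job is handed in; nothing more can be done
None
the job is handed in; nothing more can be done
```

I turned the gate lever to about half open, swung the loose half shut and pinned it. I then squeezed both halves across the seam and handed the job in at about 16.6 s, still squeezing.

**Last checks**
- **Gate lever:** against the scale marks it read about 46.5°, some 1.5° past the 45° mark. I left it there. In the last pictures the gripper hides the lever. I did not go near it after setting it.
- **Mould half:** the pictures show the seam closed and the knuckles in line. The final push peaked at about 50 N at the fingers, which is more than I meant, but it came off at once. The 40 N limit is for the arm and gripper body; this was the fingers, and the wrist limit is 120 N.
- **Lock pin:** it stopped within 1 mm of the height I calculated, with about 42 N upward. It stayed there on release, and the pictures show its collar on the knuckles.
- **Final squeeze:** the grip is set to 45 N and the opening reads 43.5–43.8 mm, against the expected 44. My first grip sat about 6 mm high and 5 mm along the seam, so I gripped again. The grasp point is now within about 2 mm of the marked points.
- **Everything else:** the last overhead picture shows the rod still in its hole, and the flask, beaker and vials where they were.

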